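# Load the sample cell and wind it into the instrument

## Robot

A 6-joint arm with a two-finger parallel gripper is mounted at the origin on the work surface. World frame = base frame: x ahead of the robot, y to its left, z up, the work surface at z = 0. Lengths are in mm, angles in rad, forces in N, time in s.
With the tool pointing down it reaches from about 400 to 925 mm from the base axis. Payload 12.5 kg.
Tool frame: the origin (TCP) lies at the very end of the fingers, on their centre line; the grasp point (between the pads) lies behind it (env.grip_depth is the z of the grasp point in the tool frame, in mm); z points along the fingers, y is the line along which they close (so a half turn about z gives the same grasp; the last joint's range is limited). The gripper opens to 95 mm and grips with 3 to 60 N. Pads are 20 mm wide; open, the fingers measure 119 mm over their backs; the gripper's body (75 mm by 180 mm) begins 59 mm behind the grasp point.
Start: joints at [1.006, 0.491, 1.559, -0, 1.092, -0.106], TCP at [276.784, 560.394, 179.061] pointing down, gripper open.
Joint ranges: [-3.1, 3.1], [-0.84, 2.19], [0.05, 2.79], [-1.13, 4.28], [0.06, 2.93], [-2.69, 2.69]. Speed limits (rad/s): [2.22, 2.22, 2.79, 3.14, 3.14, 3.14].

## Interface

Orientations are given as [roll, pitch, yaw] about the fixed x, y, z axes, in that order (R = Rz(yaw) Ry(pitch) Rx(roll)).
In Python, from cell import env, optics gives the robot as it stands.
- The arm moves only by the tool step_arm, never from a script. Its argument "moves" is a list of rows, each an object of numbers: "tx", "ty", "tz": the shift along the tool's x, y, z in mm; "roll": the turn about the tool's z in rad. In form: [{"tx": .., "ty": .., "tz": .., "roll": ..}, ...]. A call has 1 to 12 rows; each row is the pose to reach, as a shift and turn from the pose commanded when the call began, along the tool's axes at that moment; what a row does not reach only later rows make up. A row lasts 1/12 s, in which the tool goes at most 41.7 mm and 7.16 degrees, less where a joint would pass 70% of its speed; a pose out of reach is approached as far as the arm can. A call with a gripper value outside its range is refused whole. "grip" is the finger opening in mm, from 0 to 95.1, set as the call begins (left out, the last holds). The fingers move at their own pace and stop on an object; the grip force is fixed at half the most. Time passes only in rows, so rows that repeat a pose let the fingers close. It gives the time, the measured TCP pose, the force, the opening and the grip force at its end, in the units of the state.
- env.state(): the state, without advancing time (a new reading comes with each control period).
- optics.read_camera(name): name is "side" or "top" or "wrist"; returns a dict with "pixels" (384x512x3 uint8, blue, green, red), "mtx" (3x3 intrinsics, pixels), "view" (4x4, takes a point from world to camera coordinates). Camera axes: x right, y down, z forward; pixel columns grow to the right and rows downward; lengths in mm; the calibration is good to about 2 mm. A picture is of the moment at which its call begins. There is no depth.
- env.job_done(): hands the job in; it is judged then, once.
The state is a dict: "t": time; "joints": joint angles; "qvel": joint speeds; "tau": joint torques, N m; "eef_pos": TCP position; "tcp_rot": TCP orientation; "ft_force": force on the tool from outside, world axes, zero at the start; "moment": the same for the moment, N m; "opening": opening from 0.0 (shut) to 1.0 (fully open); "grip_force": force on a finger pad.
Only numpy, scipy, OpenCV 4.12 (cv2) and the standard library are available. Lean on these libraries where they do the work, as an engineer would, in place of code of your own. Each camera call takes 0.05 s, during which the arm holds its last target. There are 200 camera calls.

## Task

Take the sample cell (the long block with the round cap) out of the pocket tray, lay it cap up in the cradle of the sample changer's carriage while the carriage is still out, and let go. Then wind the carriage fully home under the hood by turning the star wheel on top clockwise; move the carriage only with the wheel, never by pushing it. Leave the two blank blocks in their pockets and everything else on the bench where it stands.

Things in the scene. Friction and masses are not known exactly. Their poses are not given: they have to be found in the camera images.
- changer: White sample changer, fixed. Origin: on the bench under the star wheel's axis. Hood 200 x 200 mm, 125 mm high, centred there; open on its +y side as a tunnel 180 mm wide, roof 107 mm above the bench. A base with guide rods runs 145 mm beyond the hood to +y. A 240 mm tall pillar, x 90 to 140, y -35 to 35 mm, stands beside the wheel: a gripper cannot follow a grip past it.
- carriage (a joint): Travel of the sample carriage (m) from its outer stop (0) along the changer's -y axis into the hood; 0.12 = fully home against the inner stop, its outer edge then 15 mm beyond the hood's open face. Geared to the star wheel, 14.3 mm per rad; the gear does not run backwards, so pushing the carriage is no use.
- cradle: The carriage's aluminium deck, 140 mm (x) x 60 mm (y), 10 mm thick, at 40 mm above the bench, moving with the carriage. Origin: centre of the deck's upper face, axes parallel to the changer's. It carries a shallow cradle for the cell: low rails 10 mm high round a flat field 112 mm (x) x 38 mm (y), centred on the origin.
- wheel (a joint): Angle of the star wheel (rad), growing as it turns clockwise seen from above, which draws the carriage in; stiff enough to stay where it is left. Carriage travel = 0.0143 x angle, so the inner stop comes at 8.39 rad; it starts somewhere between 0 and 2.1.
- hub (a point): On the star wheel's vertical axis, at the top of its hub (44 mm diameter, top 161 mm above the bench). Three steel spokes (top face 153 mm above the bench) carry three upright grips at 65 mm from the axis, 120 degrees apart.
- tray: White pocket tray, 190 mm (x) x 136 mm (y) x 16 mm, fixed to the bench. Origin: centre of its underside. Three pockets side by side at x = -64, 0 and 64 mm, each 38 mm (x) x 112 mm (y) and 10 mm deep, floor 6 mm above the tray's underside; one block lies in each, long side along the tray's y.
- cell: The sample cell: plain aluminium block, 26 mm (x) x 100 mm (y) x 40 mm high, about 160 g, the longest of the three blocks and the only one with a round steel cap (20 mm diameter, 8 mm high) in the middle of its top. Origin: centre of its underside; z up towards the cap. It can lie in any of the three pockets.
- blank1: Blank block: aluminium, 26 x 76 x 40 mm high, without cap, in a pocket of the tray. Leave it there. Origin: centre of its underside.
- blank2: A second blank block, the same as blank1.
- reagent_bottle: Amber bottle, 60 mm diameter, 140 mm tall, behind the carriage. Loose bystander, leave it where it is. Origin: centre of its underside.
- beaker: Glass beaker, 70 mm diameter, 90 mm tall, between the tray and the carriage. Loose bystander, leave it where it is. Origin: centre of its underside.
- petri_dish: Clear closed dish, 94 mm diameter, 26 mm high, on the robot's side of the hood. Loose bystander, leave it where it is. Origin: centre of its underside.
- spatula: Spatula, 180 mm long, lying beside the hood. Leave it where it is.
- jar: Glass jar, 50 mm diameter, 75 mm tall, beside the tray. Loose bystander, leave it where it is. Origin: centre of its underside.
- wash_bottle: White bottle, 56 mm diameter, 150 mm tall, behind the tray. Loose bystander, leave it where it is. Origin: centre of its underside.
- screwdriver: Screwdriver, 160 mm long, lying on the robot's side of the tray. Leave it where it is.
- grip0 (a point): Grip of the star wheel: upright black cylinder, 20 mm diameter, fixed to its spoke (does not spin), free from 154 to 204 mm above the bench. This point: on its axis, 181 mm above the bench.
- grip1 (a point): Grip of the star wheel: upright black cylinder, 20 mm diameter, fixed to its spoke (does not spin), free from 154 to 204 mm above the bench. This point: on its axis, 181 mm above the bench.
- grip2 (a point): Grip of the star wheel: upright black cylinder, 20 mm diameter, fixed to its spoke (does not spin), free from 154 to 204 mm above the bench. This point: on its axis, 181 mm above the bench.
Things that resemble listed ones, but are neither listed nor needed, are in the scene too. What is shaped like the cell but blue or pink is not meant.

How it is judged (in metres and radians):
On the way:
1. the cell lies cap up in the cradle, let go, while the carriage is still out (x of cell in the frame of cradle between -0.009 and 0.009 m and y of cell in the frame of cradle between -0.009 and 0.009 m and z of cell in the frame of cradle between -0.004 and 0.004 m and angle between cell's own z axis and vertical below 0.1 rad and linear speed of cell below 0.03 m/s and contact force between the fingers and cell below 0.1 N and value of joint carriage below 0.04 m), for 0.2 s.
At the end, for the whole second after the job is handed in: The carriage is fully home (within 3.5 mm of its inner stop), the cell lies flat, cap up and at rest inside the cradle's rails (origin within 9 mm of the cradle's centre in x and y, 4 mm in height, 0.1 rad of upright), and both blanks are still in their pockets (moved less than 20 mm) (x of cell in the frame of cradle between -0.009 and 0.009 m and y of cell in the frame of cradle between -0.009 and 0.009 m and z of cell in the frame of cradle between -0.004 and 0.004 m and angle between cell's own z axis and vertical below 0.1 rad and linear speed of cell below 0.03 m/s and contact force between the fingers and cell below 0.1 N and value of joint carriage above 0.1165 m and distance of each of blank1, blank2 from where it was at the start of the episode below 0.02 m); the robot touches nothing.
It fails at once if the carriage or its cradle is pushed with the arm or gripper (over 12 N) (contact force between any of the arm, the fingers and cradle above 12 N).
It fails at once if a blank block is displaced by more than 20 mm (distance of any of blank1, blank2 from where it was at the start of the episode above 0.02 m).
It fails at once if another thing on the bench is displaced by more than 20 mm (distance of any of reagent_bottle, beaker, petri_dish, spatula, jar, wash_bottle, screwdriver from where it was at the start of the episode above 0.02 m).
It also fails if it takes over 72 s, if anything falls off the work surface, if the arm or the gripper's body presses on something with over 40 N, if the wrist force passes 120 N, or if a joint passes its speed limit or range.

## Working session

There is one attempt and no reset: what is moved stays moved. The work goes in short steps, Python scripts to look and compute and a tool call to move; the robot and the scene stay as the last step left them, time stands still between calls to the robot, and variables do not carry over. Pictures are saved under pics/ and viewed, at most 10 in all, crops included, and the job is handed in when it is done.

Besides the shell and the picture viewer there is one more tool, called after "Request:" by a JSON object that holds its "name" and its "arguments". step_arm: Moves the arm, as the interface text tells. Its arguments: {"type":"object","properties":{"moves":{"type":"array"},"grip":{"type":"number"}},"required":["moves"]}

```bash
ls && mkdir -p pics && python3 - <<'E'
from cell import env, optics
import cv2,numpy as np
print(env.state(), env.grip_depth)
for n in ("top","side"):
    d=optics.read_camera(n); cv2.imwrite(f"pics/{n}0.png",d["pixels"]); print(n,d["mtx"].tolist(),np.round(d["view"],4).tolist())
    np.savez(f"{n}0.npz",**d)
d=optics.read_camera("wrist"); np.savez("wrist0.npz",**d)
a=cv2.imread("pics/top0.png")
cv2.imwrite("pics/top0b.png",cv2.resize(a,(800,600),interpolation=cv2.INTER_CUBIC))
E
```

```text
pics
{'t': 0.0, 'joints': array([ 1.00641780e+00,  4.91588966e-01,  1.55945263e+00,  2.31414073e-05,
        1.09170401e+00, -1.05604882e-01]), 'qvel': array([ 0.00017335, -0.0004219 , -0.00056242, -0.00164119,  0.00076639,
        0.00179782]), 'tau': array([-1.82614363e-03, -6.12641287e+01, -2.58174294e+01,  6.91438140e-02,
        4.83580597e-02, -9.28591339e-05]), 'eef_pos': array([276.60320394, 560.14088378, 178.44241095]), 'tcp_rot': array([-3.14044829e+00, -1.41940799e-04,  2.68280825e+00]), 'ft_force': array([0.81608403, 0.39147185, 0.75436149]), 'moment': array([-0.00799243,  0.01681697, -0.01164079]), 'grip_force': 0.0, 'opening': 0.9996917728722561} -18.8
top [[484.3394436734302, 0.0, 255.122699491798], [0.0, 484.3394436734302, 187.84519407171902], [0.0, 0.0, 1.0]] [[0.0236, -0.9997, -0.0045, 21.1282], [-0.9974, -0.0232, -0.068, 474.3106], [0.0679, 0.0061, -0.9977, 1407.6652], [0.0, 0.0, 0.0, 1.0]]
side [[356.5445823630472, 0.0, 252.9134875516176], [0.0, 356.5445823630472, 187.6186238523836], [0.0, 0.0, 1.0]] [[0.9481, -0.3178, -0.0135, -438.848], [-0.2331, -0.6652, -0.7094, 230.6672], [0.2165, 0.6757, -0.7047, 941.8937], [0.0, 0.0, 0.0, 1.0]]
```

View pics/top0b.png

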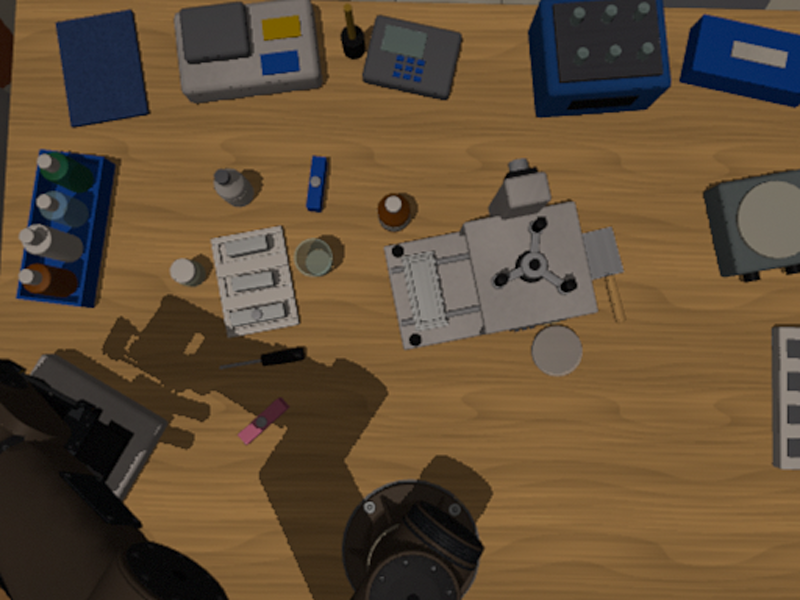

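View pics/side0.png

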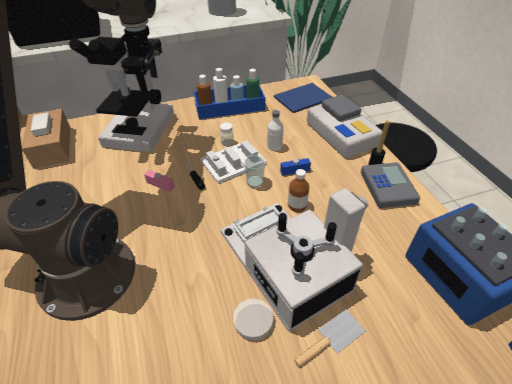

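The top view shows the tray at (255,280), the changer at (490,270), its carriage out on the left (425,290), and the hub at (534,265), in 800-wide pixels. Things that could be taken for the cell:
- The block in the lowest pocket, with a cap: (258,313).
- Blanks: (247,245) and (252,282).
- The blue lookalike: (317,183).
- The pink lookalike: (263,420).

By its description, the cell is the capped block at (258,313). I'll check that in a close crop.

```bash
cat > h.py <<'E'
import numpy as np, cv2
def ray(d,uv):
    K,V=d["mtx"],d["view"]; R=V[:3,:3]; o=-R.T@V[:3,3]
    return o, R.T@np.linalg.solve(K,[uv[0],uv[1],1.])
def onz(d,uv,z):
    o,r=ray(d,uv); return o+r*(z-o[2])/r[2]
def tri(obs):  # [(d,uv),...] -> point, residual
    A=np.zeros((3,3));b=np.zeros(3);L=[]
    for d,uv in obs:
        o,r=ray(d,uv); r=r/np.linalg.norm(r);P=np.eye(3)-np.outer(r,r);A+=P;b+=P@o;L.append((o,P))
    p=np.linalg.solve(A,b); return p,max(np.linalg.norm(P@(p-o)) for o,P in L)
def proj(d,p):
    q=d["view"][:3,:3]@p+d["view"][:3,3]; q=d["mtx"]@q; return q[:2]/q[2]
E
python3 - <<'E'
import numpy as np,cv2
t=np.load("top0.npz")["pixels"];s=np.load("side0.npz")["pixels"];w=np.load("wrist0.npz")["pixels"]
f=lambda a,x,y,W,H,k:cv2.resize(a[y:y+H,x:x+W],(W*k,H*k),interpolation=cv2.INTER_CUBIC)
c=np.zeros((600,800,3),np.uint8)
A=f(t,130,140,65,75,4);B=f(t,240,95,165,140,3);C=f(s,195,135,80,50,4);D=f(s,215,180,160,120,2)
c[:300,:260]=A;c[:420,265:760]=B;c[300:500,:320]=0
cv2.imwrite("pics/c1.png",np.vstack([c[:420],np.zeros((0,800,3),np.uint8)]))
c=np.zeros((560,800,3),np.uint8);c[:250,:400]=f(s,195,135,80,50,5);c[:310,400:]=0
c[250:560,:]=0;E=f(s,215,185,155,125,3);c[185:560,335:800]=E;c[:250,:400]=f(s,195,135,80,50,5)
cv2.imwrite("pics/c2.png",c)
E
```

```text
(no output)
```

View pics/c1.png

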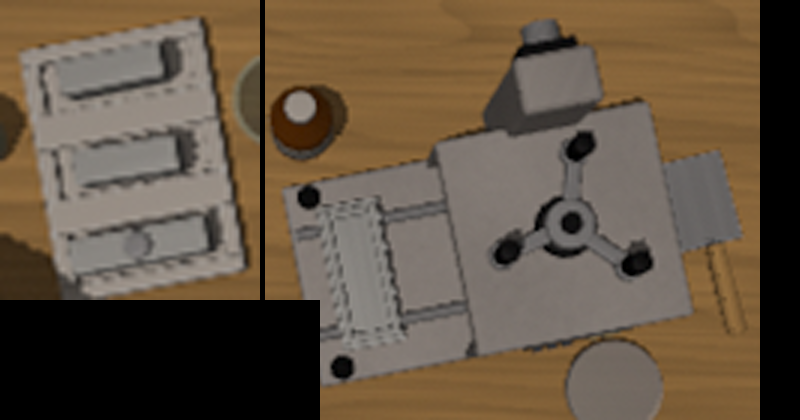

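View pics/c2.png

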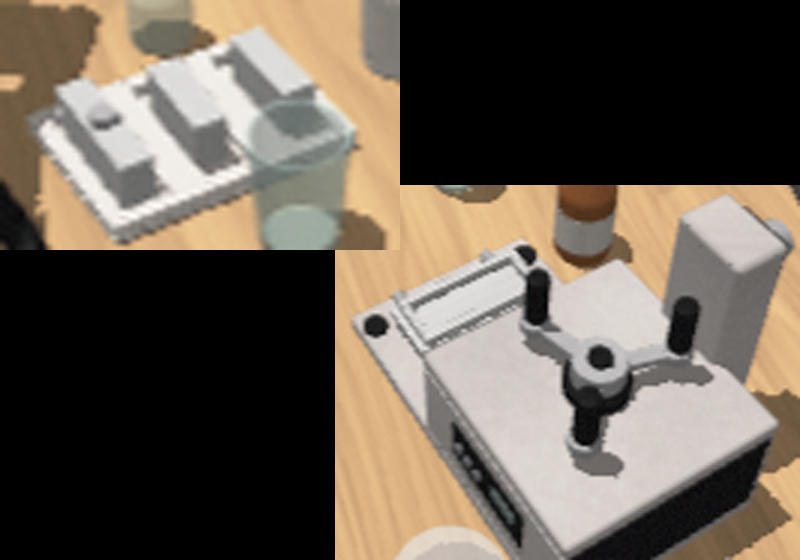

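The crop confirms it: the only aluminium block with a cap is in the robot-side pocket, at top pixel (164,201) and side pixel (216,158). The wheel's three grips and hub and the cradle can be seen in both views. Next I'll triangulate these.

```bash
python3 - <<'E'
import numpy as np; from h import *
T=dict(np.load("top0.npz"));S=dict(np.load("side0.npz"))
a=lambda u,v:(130+(u+.5)/4-.5,140+(v+.5)/4-.5)
b=lambda u,v:(240+(u-264.5)/3-.5,95+(v+.5)/3-.5)
sa=lambda u,v:(195+(u+.5)/5-.5,135+(v+.5)/5-.5)
sb=lambda u,v:(215+(u-334.5)/3-.5,185+(v-184.5)/3-.5)
for n,p,q in [("cap",a(137,244),sa(104,112)),("cell+yend",a(71,258),sa(78,85)),("hub",b(571,222),sb(601,356)),("gA",b(581,143),sb(686,301)),("gB",b(508,248),sb(538,273)),("post1",b(309,197),sb(526,254)),("post2",b(342,367),sb(375,326)),
  ("pillar corner",b(520,112),sb(750,272))]:
    r=tri([(T,p),(S,q)]); print(n,np.round(p,1),np.round(r[0],1),round(r[1],1))
print("gC on z204",onz(T,b(636,262),204))
for uv in [(320,207),(378,198),(402,335),(350,346)]: print("rail",np.round(onz(T,b(*uv),50),1))
for uv in [(69,252),(207,213),(210,234),(73,274)]: print("celltop",np.round(onz(T,a(*uv),46),1))
for uv in [(22,55),(205,18),(245,268),(90,297)]: print("tray",np.round(onz(T,a(*uv),16),1))
for uv in [(435,145),(645,100),(692,312),(473,355)]: print("hood",np.round(onz(T,b(*uv),125),1))
W=dict(np.load("wrist0.npz"));from cell import env;print(np.round(W["view"],3).tolist(),W["mtx"].tolist())
E
```

```text
cap [163.9 200.6] [428.7 291.6  55.2] 0.3
cell+yend [147.4 204.1] [419.7 340.9  42.9] 2.1
hub [341.7 168.7] [ 519.6 -195.6  165.7] 0.2
gA [345.  142.3] [ 583.4 -196.5  206.1] 0.6
gB [320.7 177.3] [ 491.3 -135.3  206. ] 0.2
post1 [254.3 160.3] [554.9  36.2  24. ] 0.9
post2 [265.3 217. ] [388.8   0.4  20.9] 0.0
pillar corner [324.7 132. ] [ 636.3 -159.3  176.5] 24.4
gC on z204 [ 482.26946987 -244.50166797  204.        ]
rail [541.3  25.4  50. ]
rail [551.3 -30.1  50. ]
rail [420.4 -55.7  50. ]
rail [408.7  -6.3  50. ]
celltop [421.8 342.2  46. ]
celltop [452.2 243.9  46. ]
celltop [437.1 241.2  46. ]
celltop [406.1 338.7  46. ]
tray [567.6 389.5  16. ]
tray [598.3 255.   16. ]
tray [414.1 219.4  16. ]
tray [390.2 332.4  16. ]
hood [591.6 -78.  125. ]
hood [ 637.4 -268.6  125. ]
hood [ 444.9 -312.5  125. ]
hood [ 401.5 -115.7  125. ]
[[0.443, 0.897, -0.001, -625.589], [0.865, -0.426, 0.266, -30.518], [0.238, -0.119, -0.964, 391.289], [0.0, 0.0, 0.0, 1.0]] [[327.88822788678556, 0.0, 256.26345636254234], [0.0, 327.88822788678556, 195.68443259573618], [0.0, 0.0, 1.0]]
```

Request:
{"name": "step_arm", "arguments": {"moves": [{"tx": -40, "ty": -27, "tz": 0, "roll": 0.1}, {"tx": -75, "ty": -51, "tz": 0, "roll": 0.2}, {"tx": -110, "ty": -75, "tz": 0, "roll": 0.3}, {"tx": -145, "ty": -99, "tz": 0, "roll": 0.4}, {"tx": -180, "ty": -122, "tz": 0, "roll": 0.5}, {"tx": -210, "ty": -143, "tz": 0, "roll": 0.6}, {"tx": -235, "ty": -160, "tz": 0, "roll": 0.7}, {"tx": -255, "ty": -174, "tz": 5, "roll": 0.81}, {"tx": -255, "ty": -174, "tz": 10, "roll": 0.81}, {"tx": -255, "ty": -174, "tz": 15, "roll": 0.81}, {"tx": -255, "ty": -174, "tz": 20, "roll": 0.81}, {"tx": -255, "ty": -174, "tz": 20, "roll": 0.81}], "grip": 50}}

```text
t: 1.15
eef_pos: [427.5, 292.0, 158.0]
tcp_rot: [-3.14, 0.0, 1.875]
ft_force: [-0.2, -0.5, 0.1]
opening: 0.526
grip_force: 0.0
```

```bash
python3 - <<'E'
from cell import env, optics
import cv2,numpy as np
from h import *
d=optics.read_camera("wrist"); np.savez("wrist1.npz",**d); s=env.state()
print(s["t"],s["eef_pos"],s["tcp_rot"],s["opening"])
print("cam",-d["view"][:3,:3].T@d["view"][:3,3], proj(d,np.array([428.7,291.6,54.])), proj(d,np.array([421.8,342.2,46.])), proj(d,np.array([437.1,241.2,46.])))
cv2.imwrite("pics/w1.png",d["pixels"])
E
```

```text
1.2 [427.58684321 292.17550172 158.46284078] [-3.14042532e+00  6.42696366e-05  1.87512626e+00] 0.5232035443099942
cam [405.83464202 364.35277056 363.80935325] [256.61048309 186.49812828] [265.60713403 133.30848436] [249.76257352 232.0386068 ]
```

View pics/w1.png

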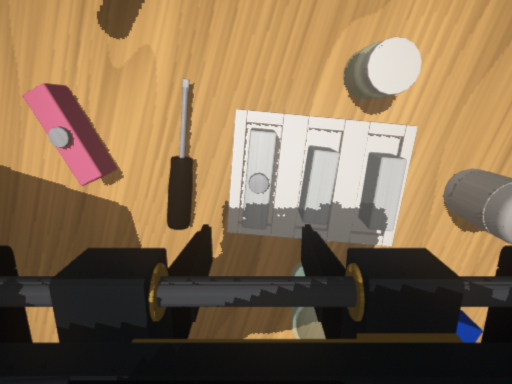

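The wrist view shows the cell at left in the tray, its cap at (259,183), its top face running from about (252,129)/(276,132) down to (245,225), with the gripper aligned to it. Both blanks are to the right, and the screwdriver and pink block are clear on the left.

```bash
python3 - <<'E'
import numpy as np; from h import *
T=dict(np.load("top0.npz"));S=dict(np.load("side0.npz"));W=dict(np.load("wrist1.npz"))
c=[(T,(163.9,200.6)),(S,(215.4,157)),(W,(259,183))]
print(tri(c),tri([c[0],c[2]]),tri(c[1:]))
print("wrist on 54",onz(W,(259,183),54), "top on 54",onz(T,c[0][1],54))
p=[onz(W,q,46) for q in [(252,129),(276,132),(245,225)]]; print(p)
g=cv2.cvtColor(W["pixels"],cv2.COLOR_BGR2HSV)
# cell top: grey lower-value than white tray
for r in (140,150,160,200): print(r,W["pixels"][r,236:288].mean(1).astype(int).tolist())
for col in (258,264): print(col,W["pixels"][118:236,col].mean(1).astype(int).tolist())
E
```

```text
(array([429.37834912, 293.96112254,  52.25552808]), np.float64(1.8991908771300963)) (array([429.67979717, 293.6360672 ,  45.35027635]), np.float64(0.8559272339634802)) (array([429.84459268, 295.23619467,  52.15421964]), np.float64(0.16208167504563123))
wrist on 54 [429.86323652 295.62677504  54.        ] top on 54 [428.50540546 291.86572656  54.        ]
[array([408.20015596, 342.16497657,  46.        ]), array([430.88376419, 346.34414929,  46.        ]), array([430.12776873, 247.14801411,  46.        ])]
140 [231, 232, 232, 232, 231, 231, 231, 226, 198, 136, 171, 227, 221, 188, 201, 216, 218, 217, 216, 218, 219, 218, 216, 219, 223, 220, 219, 219, 217, 217, 217, 216, 216, 215, 216, 216, 217, 215, 205, 166, 122, 124, 128, 153, 190, 193, 230, 231, 231, 231, 231, 231]
150 [231, 231, 231, 230, 231, 231, 227, 204, 144, 188, 227, 222, 190, 200, 213, 215, 215, 214, 217, 218, 216, 215, 216, 220, 218, 218, 217, 215, 215, 216, 215, 214, 213, 214, 215, 215, 213, 205, 168, 125, 125, 128, 155, 194, 203, 230, 231, 231, 231, 231, 231, 231]
160 [230, 230, 230, 230, 230, 229, 212, 145, 161, 188, 220,
[... 956 characters left out ...]
104, 104, 104, 104, 104, 103, 104, 103, 102, 103, 102, 102, 101, 101, 100, 110, 113, 113, 112, 111, 109, 86]
264 [231, 231, 231, 231, 229, 178, 145, 201, 228, 230, 209, 145, 123, 158, 195, 215, 218, 218, 218, 217, 217, 217, 217, 217, 216, 216, 216, 216, 215, 216, 216, 215, 215, 216, 216, 216, 215, 215, 215, 215, 215, 215, 215, 215, 214, 213, 214, 214, 213, 212, 213, 213, 212, 212, 211, 206, 168, 142, 161, 177, 181, 180, 179, 178, 177, 176, 176, 175, 174, 173, 173, 170, 155, 144, 187, 200, 205, 206, 206, 205, 206, 206, 205, 205, 205, 199, 140, 108, 105, 105, 104, 104, 104, 104, 104, 104, 104, 102, 103, 103, 102, 102, 102, 102, 101, 101, 101, 100, 100, 99, 98, 104, 111, 113, 113, 113, 111, 95]
```

```bash
python3 - <<'E'
import numpy as np; from h import *
W=dict(np.load("wrist1.npz"))
a=onz(W,(261.5,140),46);b=onz(W,(255.9,200),46);v=a-b;print(a,b,np.degrees(np.arctan2(v[1],v[0])))
x,y,yaw=427.6,292.1,1.875
D=np.array([429.4-x,293.7-y]);print(D@[np.cos(yaw),np.sin(yaw)],D@[np.sin(yaw),-np.cos(yaw)])
E
```

```text
[419.98085507 334.98835963  46.        ] [432.8136908  276.12494604  46.        ] 102.29863966484777
0.9873769394342577 2.196608016800714
```

The cell's long axis is at 102.3°, parallel to the tray edge. The TCP needs roll +0.09, tx +1 and ty +2, then a descent of 135 mm.

Request:
{"name": "step_arm", "arguments": {"moves": [{"tx": 1, "ty": 2, "tz": 15, "roll": 0.09}, {"tx": 1, "ty": 2, "tz": 40, "roll": 0.09}, {"tx": 1, "ty": 2, "tz": 65, "roll": 0.09}, {"tx": 1, "ty": 2, "tz": 90, "roll": 0.09}, {"tx": 1, "ty": 2, "tz": 105, "roll": 0.09}, {"tx": 1, "ty": 2, "tz": 117, "roll": 0.09}, {"tx": 1, "ty": 2, "tz": 125, "roll": 0.09}, {"tx": 1, "ty": 2, "tz": 130, "roll": 0.09}, {"tx": 1, "ty": 2, "tz": 134, "roll": 0.09}, {"tx": 1, "ty": 2, "tz": 134, "roll": 0.09}], "grip": 50}}

```text
t: 2.03
eef_pos: [429.8, 293.3, 24.8]
tcp_rot: [-3.141, -0.0, 1.783]
ft_force: [-0.1, 0.1, 0.3]
opening: 0.531
grip_force: 0.0
```

Request:
{"name": "step_arm", "arguments": {"moves": [{"tx": 0, "ty": 0, "tz": 0, "roll": 0}, {"tx": 0, "ty": 0, "tz": 0, "roll": 0}, {"tx": 0, "ty": 0, "tz": 0, "roll": 0}, {"tx": 0, "ty": 0, "tz": 0, "roll": 0}, {"tx": 0, "ty": 0, "tz": 0, "roll": 0}, {"tx": 0, "ty": 0, "tz": 0, "roll": 0}, {"tx": 0, "ty": 0, "tz": 0, "roll": 0}], "grip": 15}}

```text
t: 2.62
eef_pos: [430.0, 293.0, 25.1]
tcp_rot: [3.141, -0.0, 1.783]
ft_force: [-0.0, 0.1, 0.2]
opening: 0.163
grip_force: 0.0
```

```bash
python3 - <<'E'
from cell import env, optics
import cv2,numpy as np
w=optics.read_camera("wrist");t=optics.read_camera("top");s=optics.read_camera("side")
np.savez("wrist2.npz",**w);np.savez("top2.npz",**t);np.savez("side2.npz",**s)
f=lambda a,x,y,W,H,k:cv2.resize(a[y:y+H,x:x+W],(W*k,H*k),interpolation=cv2.INTER_CUBIC)
c=np.zeros((600,800,3),np.uint8);c[:384,:512]=w["pixels"];c[384:584,:320]=f(s["pixels"],195,135,80,50,4);c[384:600,400:640]=f(t["pixels"],130,143,80,72,3)
cv2.imwrite("pics/c3.png",c); st=env.state(); print(st["opening"],st["grip_force"],st["t"])
E
```

```text
0.15949160260625878 0.0 2.7667
```

View pics/c3.png

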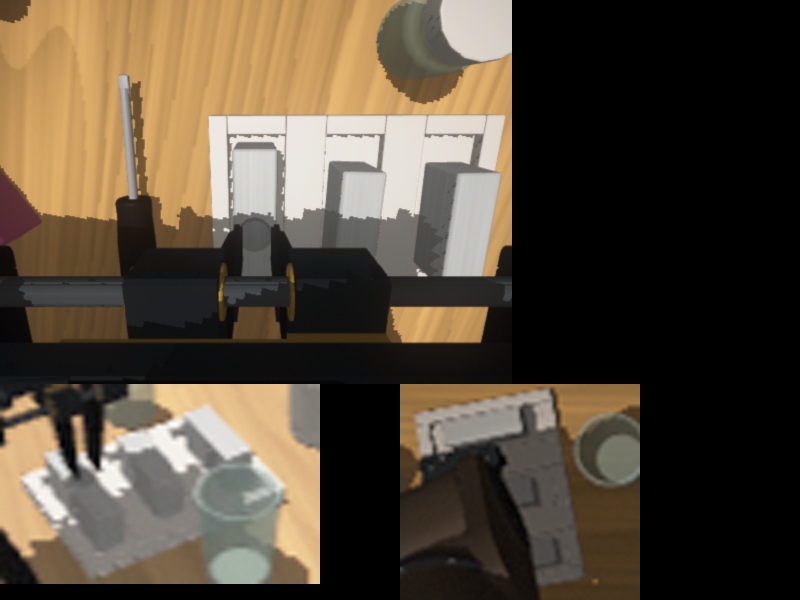

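The fingers shut to 15 mm with no force. In the wrist view the cap sits between the fingertips at (256,235), and in the side view the tips end at cap level. So the tips look higher above the cell than the TCP reading says. I'll check heights from the two wrist positions.

```bash
python3 - <<'E'
import numpy as np; from h import *
W=dict(np.load("wrist1.npz"));V=dict(np.load("wrist2.npz"));S=dict(np.load("side2.npz"))
print("cap",tri([(W,(259,183)),(V,(256,233))]))
for n,a,b in [("tray corner",(237,110),(210,116)),("tray corner R",(415,126),(504,115)),("cell corner L",(252,129),(234,148)),("cell corner R",(276,132),(276,148))]: print(n,tri([(W,a),(V,b)]))
print("cam2",-V["view"][:3,:3].T@V["view"][:3,3])
for z in (25,45,60): print(z,proj(S,np.array([430,293.,z])),proj(V,np.array([430,293.,z])))
E
```

```text
cap (array([430.58725779, 293.36065345,  43.79260131]), np.float64(0.06751578611834903))
tray corner (array([388.16945931, 354.26819886,  20.87870753]), np.float64(0.3925644256535949))
tray corner R (array([566.35481527, 393.46607038,  21.73372288]), np.float64(0.19900963689340725))
cell corner L (array([407.98561066, 342.9544091 ,  55.89806223]), np.float64(0.17165491170887787))
cell corner R (array([431.28949901, 345.93773749,  39.13710951]), np.float64(0.1359768618549591))
cam2 [414.66440211 366.96694272 230.99995126]
25 [216.35065399 163.51089218] [255.12151542 222.75647917]
45 [215.8415917  159.01688542] [255.04055916 234.11798399]
60 [215.45188636 155.57656305] [254.96876397 244.19381266]
```

```bash
python3 - <<'E'
import cv2,numpy as np
w=np.load("wrist2.npz")["pixels"];s=np.load("side2.npz")["pixels"]
f=lambda a,x,y,W,H,k:cv2.resize(a[y:y+H,x:x+W],(W*k,H*k),interpolation=cv2.INTER_CUBIC)
g=lambda a:(255*(a/255.)**0.5).astype(np.uint8)
c=np.zeros((600,800,3),np.uint8);c[:600,:400]=g(f(w,217,195,80,120,5));c[:400,400:]=g(f(s,196,132,50,50,8))
cv2.imwrite("pics/c4.png",c)
E
```

```text
(no output)
```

View pics/c4.png

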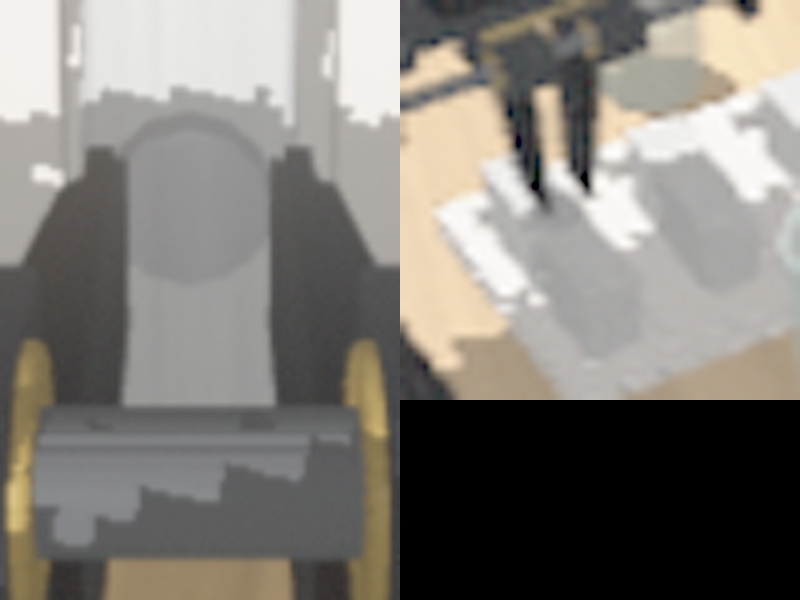

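Both views put the real fingertips at about z 55, just over the cap, so roughly 30 mm above the reported TCP (25). As a probe I'll open, lower 6 mm (safe whichever reading is right) and close. Stopping at 20 mm would mean the tips are on the cap.

Request:
{"name": "step_arm", "arguments": {"moves": [{"tz": 0}, {"tz": 0}, {"tz": 0}, {"tz": 0}, {"tz": 3}, {"tz": 6}, {"tz": 6}], "grip": 50}}

```text
validation failed for argument at $.mo...
```

Request:
{"name": "step_arm", "arguments": {"moves": [{"tz": 0}, {"tz": 0}, {"tz": 0}, {"tz": 0}, {"tz": 0}, {"tz": 0}, {"tz": 0}], "grip": 15}}

```text
validation failed for argument at $.mo...
```

Request:
{"name": "step_arm", "arguments": {"moves": [{"tx": 0, "ty": 0, "tz": 0, "roll": 0}, {"tx": 0, "ty": 0, "tz": 0, "roll": 0}, {"tx": 0, "ty": 0, "tz": 0, "roll": 0}, {"tx": 0, "ty": 0, "tz": 0, "roll": 0}, {"tx": 0, "ty": 0, "tz": 3, "roll": 0}, {"tx": 0, "ty": 0, "tz": 6, "roll": 0}, {"tx": 0, "ty": 0, "tz": 6, "roll": 0}], "grip": 50}}

```text
t: 3.35
eef_pos: [429.7, 292.9, 18.4]
tcp_rot: [-3.141, 0.0, 1.783]
ft_force: [-0.3, -0.3, -0.4]
opening: 0.516
grip_force: 0.0
```

Request:
{"name": "step_arm", "arguments": {"moves": [{"tx": 0, "ty": 0, "tz": 0, "roll": 0}, {"tx": 0, "ty": 0, "tz": 0, "roll": 0}, {"tx": 0, "ty": 0, "tz": 0, "roll": 0}, {"tx": 0, "ty": 0, "tz": 0, "roll": 0}, {"tx": 0, "ty": 0, "tz": 0, "roll": 0}, {"tx": 0, "ty": 0, "tz": 0, "roll": 0}, {"tx": 0, "ty": 0, "tz": 0, "roll": 0}], "grip": 15}}

```text
t: 3.93
eef_pos: [430.0, 293.0, 19.1]
tcp_rot: [3.141, -0.0, 1.783]
ft_force: [0.1, -0.2, 0.5]
opening: 0.167
grip_force: 0.0
```

Request:
{"name": "step_arm", "arguments": {"moves": [{"tx": 0, "ty": 0, "tz": 0, "roll": 0}, {"tx": 0, "ty": 0, "tz": 0, "roll": 0}, {"tx": 0, "ty": 0, "tz": 0, "roll": 0}, {"tx": 0, "ty": 0, "tz": 0, "roll": 0}, {"tx": 0, "ty": 0, "tz": 2, "roll": 0}, {"tx": 0, "ty": 0, "tz": 4, "roll": 0}, {"tx": 0, "ty": 0, "tz": 6, "roll": 0}, {"tx": 0, "ty": 0, "tz": 6, "roll": 0}], "grip": 50}}

```text
t: 4.6
eef_pos: [429.8, 292.9, 12.6]
tcp_rot: [-3.141, 0.0, 1.783]
ft_force: [-0.5, -0.0, 0.4]
opening: 0.527
grip_force: 0.0
```

Request:
{"name": "step_arm", "arguments": {"moves": [{"tx": 0, "ty": 0, "tz": 0, "roll": 0}, {"tx": 0, "ty": 0, "tz": 0, "roll": 0}, {"tx": 0, "ty": 0, "tz": 0, "roll": 0}, {"tx": 0, "ty": 0, "tz": 0, "roll": 0}, {"tx": 0, "ty": 0, "tz": 0, "roll": 0}, {"tx": 0, "ty": 0, "tz": 0, "roll": 0}, {"tx": 0, "ty": 0, "tz": 0, "roll": 0}], "grip": 15}}

```text
t: 5.18
eef_pos: [429.9, 293.0, 13.1]
tcp_rot: [3.142, -0.0, 1.783]
ft_force: [-0.8, 0.6, 0.4]
opening: 0.196
grip_force: 30.0
```

```bash
python3 - <<'E'
from cell import env, optics
import cv2,numpy as np
w=optics.read_camera("wrist");s=optics.read_camera("side")
np.savez("wrist3.npz",**w);np.savez("side3.npz",**s)
print(env.state()["opening"],env.state()["eef_pos"])
f=lambda a,x,y,W,H,k:cv2.resize(a[y:y+H,x:x+W],(W*k,H*k),interpolation=cv2.INTER_CUBIC)
g=lambda a:(255*(a/255.)**0.5).astype(np.uint8)
c=np.zeros((600,800,3),np.uint8);c[:600,:400]=g(f(w["pixels"],217,195,80,120,5));c[:400,400:]=g(f(s["pixels"],196,132,50,50,8))
cv2.imwrite("pics/c5.png",c)
E
```

```text
0.1928316770131583 [429.96101617 292.98422136  13.09007558]
```

Grip force is 30 N at about 19 mm, so the fingers are holding the 20 mm cap. The real tips are therefore about 36 mm above the reported TCP. The gripper body's real height decides whether it clears the hood, so I'll look at that before going on.

```bash
python3 - <<'E'
import cv2,numpy as np
from h import *
w=np.load("wrist3.npz")["pixels"];S=dict(np.load("side3.npz"));s=S["pixels"]
f=lambda a,x,y,W,H,k:cv2.resize(a[y:y+H,x:x+W],(W*k,H*k),interpolation=cv2.INTER_CUBIC)
g=lambda a:(255*(a/255.)**0.5).astype(np.uint8)
c=np.zeros((600,800,3),np.uint8);c[:600,:300]=g(f(w,226,195,60,120,5));c[:600,300:]=g(f(s,170,62,100,120,5))
cv2.imwrite("pics/c6.png",c)
yaw=1.783;X=np.array([np.cos(yaw),np.sin(yaw),0]);Y=np.array([np.sin(yaw),-np.cos(yaw),0])
for z in (13,50,70,91,110,130):
  print(z,[tuple(np.round(300+0+(proj(S,np.array([430,293,0])+Y*k+[0,0,z])[i]-170)*5 if i==0 else (proj(S,np.array([430,293,0])+Y*k+[0,0,z])[i]-62)*5).astype(int) for i in (0,1)) for k in (-90,-20,0,20,90)])
E
```

```text
13 [(np.int64(413), np.int64(567)), (np.int64(507), np.int64(531)), (np.int64(533), np.int64(521)), (np.int64(559), np.int64(511)), (np.int64(648), np.int64(476))]
50 [(np.int64(405), np.int64(526)), (np.int64(502), np.int64(490)), (np.int64(529), np.int64(479)), (np.int64(555), np.int64(469)), (np.int64(646), np.int64(435))]
70 [(np.int64(401), np.int64(503)), (np.int64(499), np.int64(466)), (np.int64(526), np.int64(456)), (np.int64(553), np.int64(446)), (np.int64(644), np.int64(412))]
91 [(np.int64(396), np.int64(478)), (np.int64(496), np.int64(441)), (np.int64(523), np.int64(431)), (np.int64(550), np.int64(421)), (np.int64(643), np.int64(387))]
110 [(np.int64(392), np.int64(455)), (np.int64(493), np.int64(418)), (np.int64(521), np.int64(408)), (np.int64(548), np.int64(398)), (np.int64(642), np.int64(364))]
130 [(np.int64(388), np.int64(430)), (np.int64(489), np.int64(393)), (np.int64(518), np.int64(383)), (np.int64(546), np.int64(373)), (np.int64(641), np.int64(340))]
```

View pics/c6.png

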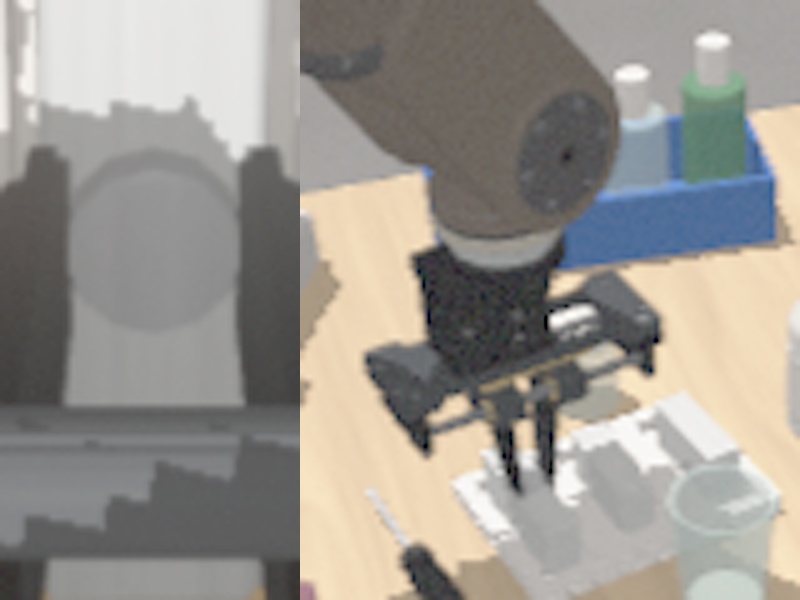

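The fingers hold the cap squarely. Tip midpoint is z≈48, with the gripper body about 57 mm above the tips, so a low side grasp would put the body against the hood when placing. The cap grasp clears the hood and the cell hangs plumb, so I'll lift by the cap.

Request:
{"name": "step_arm", "arguments": {"moves": [{"tx": 0, "ty": 0, "tz": -2, "roll": 0}, {"tx": 0, "ty": 0, "tz": -6, "roll": 0}, {"tx": 0, "ty": 0, "tz": -14, "roll": 0}, {"tx": 0, "ty": 0, "tz": -26, "roll": 0}, {"tx": 0, "ty": 0, "tz": -40, "roll": 0}, {"tx": 0, "ty": 0, "tz": -54, "roll": 0}, {"tx": 0, "ty": 0, "tz": -68, "roll": 0}, {"tx": 0, "ty": 0, "tz": -82, "roll": 0}, {"tx": 0, "ty": 0, "tz": -94, "roll": 0}, {"tx": 0, "ty": 0, "tz": -104, "roll": 0}, {"tx": 0, "ty": 0, "tz": -109, "roll": 0}, {"tx": 0, "ty": 0, "tz": -112, "roll": 0}]}}

```text
t: 6.28
eef_pos: [430.1, 293.1, 125.9]
tcp_rot: [3.14, -0.0, 1.783]
ft_force: [0.3, -0.6, -1.1]
opening: 0.193
grip_force: 30.0
```

```bash
python3 - <<'E'
from cell import env, optics
import cv2,numpy as np
w=optics.read_camera("wrist");np.savez("wrist4.npz",**w)
a=np.load("wrist3.npz")["pixels"][120:225,225:290].astype(int);b=w["pixels"][120:225,225:290].astype(int)
print(env.state()["opening"],env.state()["ft_force"])
for r in (150,170,190,205,215,222): print(r,w["pixels"][r,222:292:1].mean(1).astype(int).tolist())
E
```

```text
0.19442413250062904 [ 0.88465309  0.58043572 -1.67847675]
150 [150, 151, 180, 227, 231, 231, 231, 230, 230, 230, 228, 210, 137, 115, 114, 114, 114, 114, 113, 113, 114, 114, 114, 114, 114, 115, 114, 114, 114, 115, 115, 114, 115, 115, 115, 115, 115, 116, 116, 116, 116, 116, 115, 116, 115, 117, 116, 116, 117, 117, 116, 117, 117, 117, 115, 121, 166, 224, 230, 230, 230, 230, 231, 230, 230, 230, 230, 230, 230, 230]
170 [158, 165, 180, 213, 228, 230, 230, 229, 229, 222, 193, 174, 191, 202, 209, 210, 210, 210, 208, 208, 210, 210, 212, 212, 211, 210, 208, 208, 210, 214, 216, 214, 212, 211, 212, 212, 211, 210, 209, 210, 210, 210, 209, 208, 208, 208, 208, 207, 208, 209, 209, 210, 208, 208, 207, 202, 184, 158, 125, 122, 123, 123, 123, 122, 123, 123, 123, 123, 122, 122]
190 [155, 154, 152, 174, 223, 228, 228, 228, 228, 227, 213, 170, 185, 197, 206, 207, 208, 208, 207, 206, 207, 208, 211, 210, 209, 207, 206, 206, 208, 212, 213, 212, 209, 208, 210, 210, 209, 208, 208, 208, 208, 208, 207, 207, 206, 206, 205, 205, 206, 207, 207, 208, 207, 206, 205, 196, 175, 148, 113, 119, 120, 120, 120, 120, 120, 12
[... 366 characters left out ...]
7, 118]
215 [76, 75, 75, 81, 97, 114, 115, 115, 116, 115, 114, 130, 158, 133, 134, 139, 159, 194, 197, 196, 197, 200, 205, 207, 206, 204, 201, 180, 117, 118, 140, 141, 139, 141, 161, 197, 199, 199, 198, 201, 204, 205, 205, 204, 203, 202, 202, 203, 203, 204, 206, 205, 204, 204, 201, 183, 155, 120, 116, 117, 116, 116, 116, 116, 116, 116, 116, 116, 115, 116]
222 [74, 74, 74, 77, 94, 112, 114, 114, 115, 115, 111, 103, 94, 96, 99, 99, 100, 100, 99, 98, 100, 100, 102, 102, 103, 102, 100, 99, 101, 102, 103, 103, 103, 102, 103, 103, 102, 102, 103, 103, 103, 103, 103, 102, 103, 104, 114, 139, 166, 199, 204, 205, 204, 203, 198, 177, 146, 111, 113, 115, 114, 114, 114, 114, 114, 114, 114, 114, 115, 114]
```

The cell is lifted: weight reads −1.6 N, the grip holds at 30 N, and the cell hangs parallel to the tool. Now carrying it over to the cradle.

Request:
{"name": "step_arm", "arguments": {"moves": [{"tx": -8, "ty": 0, "tz": 0, "roll": 0.05}, {"tx": -26, "ty": -1, "tz": 0, "roll": 0.15}, {"tx": -52, "ty": -3, "tz": 0, "roll": 0.26}, {"tx": -84, "ty": -4, "tz": 0, "roll": 0.38}, {"tx": -118, "ty": -6, "tz": 0, "roll": 0.5}, {"tx": -152, "ty": -8, "tz": 0, "roll": 0.62}, {"tx": -186, "ty": -9, "tz": 0, "roll": 0.74}, {"tx": -220, "ty": -11, "tz": 0, "roll": 0.86}, {"tx": -252, "ty": -13, "tz": 0, "roll": 0.98}, {"tx": -280, "ty": -14, "tz": 0, "roll": 1.1}, {"tx": -302, "ty": -15, "tz": 0, "roll": 1.22}, {"tx": -313, "ty": -16, "tz": 0, "roll": 1.34}]}}

```text
t: 7.33
eef_pos: [480.3, -18.7, 124.4]
tcp_rot: [-3.141, 0.001, 0.435]
ft_force: [0.7, -0.6, -0.7]
opening: 0.197
grip_force: 30.0
```

Request:
{"name": "step_arm", "arguments": {"moves": [{"tx": 0, "ty": 0, "tz": 0, "roll": 0.1}, {"tx": 0, "ty": 0, "tz": 0, "roll": 0.18}, {"tx": 0, "ty": 0, "tz": 0, "roll": 0.23}, {"tx": 0, "ty": 0, "tz": 0, "roll": 0.23}, {"tx": 0, "ty": 0, "tz": 0, "roll": 0.23}, {"tx": 0, "ty": 0, "tz": 0, "roll": 0.23}]}}

```text
t: 7.83
eef_pos: [480.0, -16.3, 124.8]
tcp_rot: [-3.141, 0.0, 0.215]
ft_force: [-0.2, 0.3, -1.9]
opening: 0.195
grip_force: 30.0
```

```bash
python3 - <<'E'
from cell import env, optics
import cv2,numpy as np
from h import *
for n in ("wrist","top","side"):
    d=optics.read_camera(n); np.savez(n+"5.npz",**d)
    if n=="wrist":w=d
s=env.state();print(s["eef_pos"],s["tcp_rot"],s["opening"],s["grip_force"])
cv2.imwrite("pics/w5.png",cv2.resize(w["pixels"][:300],(800,469),interpolation=cv2.INTER_CUBIC))
yaw=np.radians(12.3);R=np.array([[np.cos(yaw),-np.sin(yaw)],[np.sin(yaw),np.cos(yaw)]])
for z in (40,50):
  print([proj(w,np.r_[[480.4,-16.7]+R@np.array(q),z]).round(1).tolist() for q in [(56,19),(56,-19),(-56,-19),(-56,19)]])
E
```

```text
[480.12712528 -16.25155115 124.95723345] [-3.14143872e+00  9.27775242e-05  2.13816613e-01] 0.1921451599367526 29.981874525547028
[[235.8, 128.3], [279.5, 128.3], [277.3, 247.1], [237.7, 247.1]]
[[235.1, 129.1], [280.4, 129.1], [278.0, 251.6], [237.2, 251.6]]
```

View pics/w5.png

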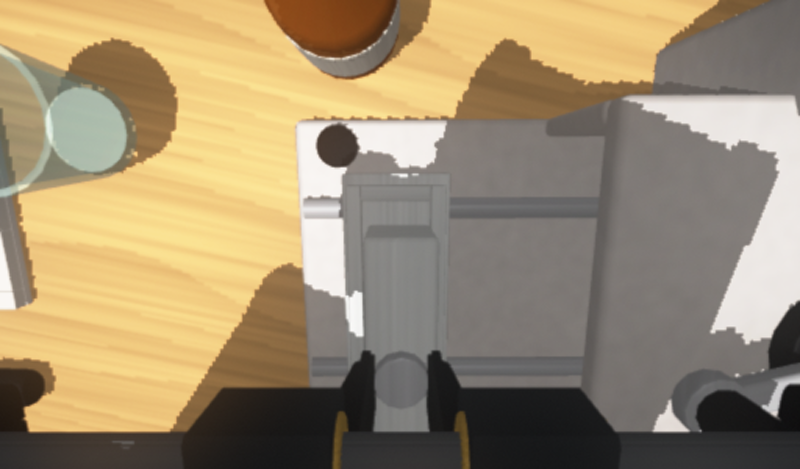

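The wrist view shows the cradle under the cell. Its deck outline runs from (344,175) to (449,175) in this view, and the cell's end face is at (366–438, 235). The cradle looks about 3 mm to the left of the cell. I'll measure the edges.

```bash
python3 - <<'E'
import numpy as np; from h import *
W=dict(np.load("wrist5.npz"));g=W["pixels"].mean(2).astype(int)
for r in (114,118,122,126,130,136,140,160): print(r,g[r,212:296].tolist())
for c in (232,257,275): print(c,g[104:160,c].tolist())
E
```

```text
114 [244, 244, 244, 244, 243, 238, 206, 146, 135, 133, 134, 135, 136, 136, 138, 141, 139, 139, 138, 138, 138, 140, 140, 139, 140, 140, 139, 139, 139, 138, 137, 136, 137, 141, 139, 136, 135, 137, 139, 137, 137, 137, 140, 144, 147, 145, 142, 145, 144, 139, 137, 136, 137, 137, 135, 137, 138, 138, 138, 139, 138, 136, 136, 137, 139, 136, 137, 137, 137, 138, 139, 139, 139, 139, 137, 131, 122, 126, 126, 127, 127, 128, 128, 128]
118 [245, 245, 245, 244, 244, 242, 227, 152, 135, 131, 127, 125, 125, 126, 127, 128, 128, 127, 125, 126, 127, 127, 126, 125, 126, 126, 125, 125, 125, 124, 124, 123, 124, 125, 125, 123, 123, 123, 122, 121, 121, 121, 121, 122, 122, 121, 120, 121, 121, 121, 121, 120, 121, 120, 119, 120, 120, 120, 120, 120, 120, 120, 121, 121, 119, 123, 124, 125, 124, 124, 125, 126, 131, 132, 136, 131, 120, 126, 126, 127, 126, 126, 126, 126]
122 [244, 244, 244, 243, 243, 242, 230, 151, 135, 132, 138, 138, 139, 141, 140, 140, 140, 136, 123, 130, 134, 134, 133, 134, 135, 134, 134, 134, 134, 134, 134, 133, 133, 133, 134, 133, 133, 133, 133, 133, 133, 132, 132, 133, 133, 133, 132, 133, 132, 
[... 2451 characters left out ...]
 137, 136, 136, 136, 136, 135, 134, 135, 135, 135, 136, 136, 136, 135, 135, 132, 130, 129, 125, 126, 122, 118, 117, 117, 120, 118]
257 [241, 240, 237, 177, 136, 131, 140, 219, 241, 188, 145, 140, 139, 138, 121, 130, 135, 134, 133, 132, 131, 129, 128, 124, 126, 135, 138, 138, 138, 138, 137, 138, 137, 137, 137, 137, 137, 136, 136, 130, 117, 111, 110, 110, 111, 110, 111, 116, 124, 129, 132, 134, 135, 135, 135, 135]
275 [173, 136, 129, 129, 128, 127, 124, 131, 136, 137, 137, 137, 138, 135, 121, 121, 123, 123, 123, 122, 121, 121, 122, 120, 121, 121, 121, 122, 121, 121, 121, 122, 121, 122, 121, 121, 117, 116, 115, 114, 113, 110, 110, 110, 109, 109, 110, 113, 122, 128, 131, 132, 133, 133, 133, 132]
```

```bash
python3 - <<'E'
import numpy as np; from h import *
W=dict(np.load("wrist5.npz"));T=dict(np.load("top5.npz"));yaw=.2145;X=np.array([np.cos(yaw),np.sin(yaw),0]);Y=np.array([-np.sin(yaw),np.cos(yaw),0])
p0=np.array([480.1,-16.3,0])
for x,z in [(50,158),(50,118),(70,50),(70,40),(56,50),(56,40)]: print(x,z,proj(W,p0+X*x+[0,0,z]))
print("mid", [proj(W,p0+X*x+[0,0,z]).round(1).tolist() for x,z in ((60,50),(50,158),(0,166))])
def loc(uv,z): q=onz(W,uv,z)-p0; return (q@X).round(1),(q@Y).round(1)
print("deck far edge",loc((253,110.5),50),"inner",loc((253.4,127.5),40),loc((253.4,118),50),"cell end top",loc((256.5,151.5),158),"cell bottom",loc((256.5,143),118))
print("rails",loc((230.3,130),50),loc((276.5,130),50),"deck",loc((219,130),50),loc((287,130),50))
# top view, before the arm came in
t=np.load("top0.npz")["pixels"].mean(2).astype(int)
for v in (180,186,192): print(v,t[v,252:300].tolist())
for u in (268,272,276): print(u,t[155:217,u].tolist())
E
```

```text
50 158 [257.9619366  155.08952733]
50 118 [257.5959071  146.09082768]
70 50 [257.23445118 112.13282761]
70 40 [257.19058584 111.91311021]
56 50 [257.21543246 129.31656668]
56 40 [257.17277966 128.51880971]
mid [[257.2, 124.5], [258.0, 155.1], [257.9, 248.8]]
deck far edge (np.float64(71.3), np.float64(3.5)) inner (np.float64(56.9), np.float64(3.3)) (np.float64(65.3), np.float64(3.2)) cell end top (np.float64(51.9), np.float64(0.8)) cell bottom (np.float64(52.0), np.float64(0.7))
rails (np.float64(55.4), np.float64(22.6)) (np.float64(55.4), np.float64(-16.2)) deck (np.float64(55.4), np.float64(32.1)) (np.float64(55.4), np.float64(-25.1))
180 [121, 122, 121, 121, 121, 123, 123, 124, 115, 112, 130, 104, 88, 134, 133, 132, 132, 129, 129, 131, 129, 126, 127, 131, 120, 113, 132, 121, 90, 51, 87, 124, 120, 119, 119, 119, 118, 120, 121, 121, 121, 121, 121, 121, 121, 121, 121, 121]
186 [123, 124, 123, 122, 123, 123, 122, 122, 112, 96, 113, 130, 108, 99, 135, 134, 134, 133, 130, 131, 130, 131, 127, 127, 129, 129, 130, 135, 129, 124, 92, 85, 123, 121, 122, 121, 122, 120, 121, 121, 121, 120, 120
[... 503 characters left out ...]
8, 118, 135, 122, 107, 111, 120, 131, 119, 129, 112, 116, 118, 65, 7, 2]
272 [120, 119, 118, 118, 119, 120, 101, 118, 120, 118, 126, 118, 121, 127, 126, 126, 126, 126, 126, 127, 126, 127, 129, 129, 129, 129, 130, 131, 131, 131, 132, 130, 131, 131, 132, 132, 131, 132, 132, 132, 132, 132, 131, 133, 133, 134, 134, 135, 137, 138, 91, 105, 129, 108, 123, 120, 119, 123, 121, 123, 121, 121]
276 [118, 119, 119, 118, 119, 96, 115, 105, 100, 111, 121, 129, 131, 129, 129, 131, 134, 124, 116, 107, 113, 128, 124, 121, 118, 120, 128, 131, 131, 131, 130, 129, 128, 129, 129, 129, 128, 128, 128, 129, 129, 130, 131, 131, 131, 132, 132, 132, 133, 118, 122, 126, 128, 133, 139, 129, 122, 123, 122, 123, 124, 125]
```

Relative to the hanging cell, the cradle is −1 mm in x and +2.6 mm in y (changer axes). I'll shift by that and lower to about 3 mm above the deck, then go down slowly while watching the force.

Request:
{"name": "step_arm", "arguments": {"moves": [{"tx": -1, "ty": -2.6, "tz": 5, "roll": 0}, {"tx": -1, "ty": -2.6, "tz": 15, "roll": 0}, {"tx": -1, "ty": -2.6, "tz": 27, "roll": 0}, {"tx": -1, "ty": -2.6, "tz": 39, "roll": 0}, {"tx": -1, "ty": -2.6, "tz": 49, "roll": 0}, {"tx": -1, "ty": -2.6, "tz": 57, "roll": 0}, {"tx": -1, "ty": -2.6, "tz": 63, "roll": 0}, {"tx": -1, "ty": -2.6, "tz": 67, "roll": 0}, {"tx": -1, "ty": -2.6, "tz": 70, "roll": 0}, {"tx": -1, "ty": -2.6, "tz": 72, "roll": 0}, {"tx": -1, "ty": -2.6, "tz": 73, "roll": 0}, {"tx": -1, "ty": -2.6, "tz": 73, "roll": 0}]}}

```text
t: 8.98
eef_pos: [478.7, -14.0, 52.1]
tcp_rot: [-3.142, -0.0, 0.213]
ft_force: [-0.2, 0.7, -1.1]
opening: 0.192
grip_force: 30.0
```

Request:
{"name": "step_arm", "arguments": {"moves": [{"tx": 0, "ty": 0, "tz": 1, "roll": 0}, {"tx": 0, "ty": 0, "tz": 2, "roll": 0}, {"tx": 0, "ty": 0, "tz": 3, "roll": 0}, {"tx": 0, "ty": 0, "tz": 3, "roll": 0}]}}

```text
t: 9.32
eef_pos: [478.6, -14.0, 49.0]
tcp_rot: [-3.142, -0.0, 0.213]
ft_force: [0.2, -0.4, -1.9]
opening: 0.196
grip_force: 30.0
```

```bash
python3 - <<'E'
from cell import env, optics
import numpy as np
from h import *
W=optics.read_camera("wrist");np.savez("wrist6.npz",**W);g=W["pixels"].mean(2).astype(int);s=env.state()
print(s["eef_pos"],s["ft_force"],s["opening"])
for r in (150,): print(r,g[r,205:310].tolist())
for c in (254,): print(c,g[60:170,c].tolist())
E
```

```text
[478.63878672 -14.00171642  49.00719516] [ 0.35131317  1.25173526 -0.97908122] 0.19591868523669315
150 [133, 133, 133, 133, 132, 130, 138, 138, 134, 139, 141, 141, 142, 143, 142, 141, 141, 142, 142, 137, 121, 123, 140, 144, 145, 144, 144, 143, 138, 123, 119, 119, 119, 119, 118, 118, 118, 118, 118, 118, 118, 119, 118, 118, 118, 118, 117, 118, 117, 117, 118, 117, 118, 118, 118, 118, 117, 118, 118, 118, 118, 117, 117, 117, 117, 118, 117, 117, 117, 117, 117, 116, 118, 125, 140, 142, 141, 140, 140, 133, 116, 115, 131, 138, 139, 140, 140, 139, 138, 137, 136, 137, 138, 134, 133, 137, 130, 130, 130, 130, 131, 130, 130, 129, 129]
254 [203, 205, 208, 206, 159, 131, 167, 198, 217, 230, 238, 243, 244, 245, 245, 245, 245, 245, 245, 245, 244, 244, 244, 244, 244, 244, 244, 244, 244, 244, 244, 244, 244, 245, 245, 245, 245, 245, 245, 245, 245, 245, 245, 245, 240, 184, 145, 140, 141, 140, 142, 161, 180, 158, 146, 145, 145, 144, 144, 144, 142, 125, 133, 142, 143, 142, 140, 140, 140, 139, 138, 136, 135, 134, 130, 139, 142, 142, 143, 142, 142, 142, 141, 136, 124, 118, 118, 117, 118, 118, 117, 120, 133, 139, 141, 142, 142, 143, 143, 143, 143, 142, 143, 142, 142, 142, 141, 141, 141, 141]
```

The cell is centred between the rails: 8.5 and 7 px at the sides and about 6.5 mm at the end. Lowering to contact.

Request:
{"name": "step_arm", "arguments": {"moves": [{"tx": 0, "ty": 0, "tz": 0.5, "roll": 0}, {"tx": 0, "ty": 0, "tz": 1, "roll": 0}, {"tx": 0, "ty": 0, "tz": 1.5, "roll": 0}, {"tx": 0, "ty": 0, "tz": 1.5, "roll": 0}]}}

```text
t: 9.7
eef_pos: [478.6, -14.0, 47.4]
tcp_rot: [-3.141, 0.0, 0.213]
ft_force: [0.3, -0.5, -1.3]
opening: 0.195
grip_force: 30.0
```

Request:
{"name": "step_arm", "arguments": {"moves": [{"tx": 0, "ty": 0, "tz": 0.3, "roll": 0}, {"tx": 0, "ty": 0, "tz": 0.6, "roll": 0}, {"tx": 0, "ty": 0, "tz": 0.6, "roll": 0}]}}

```text
t: 9.95
eef_pos: [478.7, -14.0, 47.1]
tcp_rot: [-3.142, -0.0, 0.213]
ft_force: [-0.9, 1.0, 0.4]
opening: 0.194
grip_force: 30.0
```

Contact at about 47, as expected (the weight has gone from the wrist). Releasing to 32 mm and rising.

Request:
{"name": "step_arm", "arguments": {"moves": [{"tx": 0, "ty": 0, "tz": 0, "roll": 0}, {"tx": 0, "ty": 0, "tz": 0, "roll": 0}, {"tx": 0, "ty": 0, "tz": 0, "roll": 0}, {"tx": 0, "ty": 0, "tz": 0, "roll": 0}, {"tx": 0, "ty": 0, "tz": 0, "roll": 0}, {"tx": 0, "ty": 0, "tz": -10, "roll": 0}, {"tx": 0, "ty": 0, "tz": -30, "roll": 0}, {"tx": 0, "ty": 0, "tz": -60, "roll": 0}, {"tx": 0, "ty": 0, "tz": -90, "roll": 0}, {"tx": 0, "ty": 0, "tz": -120, "roll": 0}, {"tx": 0, "ty": 0, "tz": -150, "roll": 0}, {"tx": 0, "ty": 0, "tz": -160, "roll": 0}], "grip": 34}}

```text
t: 10.95
eef_pos: [479.8, -14.2, 210.9]
tcp_rot: [3.14, -0.005, 0.213]
ft_force: [-0.1, 0.0, 0.5]
opening: 0.355
grip_force: 0.0
```

```bash
python3 - <<'E'
from cell import env, optics
import numpy as np
from h import *
W=optics.read_camera("wrist");np.savez("wrist7.npz",**W);np.savez("top7.npz",**optics.read_camera("top"));np.savez("side7.npz",**optics.read_camera("side"));s=env.state()
print(s["t"],s["eef_pos"],s["tcp_rot"],s["opening"])
S=np.load("side7.npz")["pixels"]
f=lambda a,x,y,W,H,k:cv2.resize(a[y:y+H,x:x+W],(W*k,H*k),interpolation=cv2.INTER_CUBIC)
c=np.zeros((600,800,3),np.uint8);c[:300,:400]=cv2.resize(W["pixels"],(400,300));c[:,400:]=f(S,220,180,100,150,4);c[300:600,:400]=f(W["pixels"],185,110,133,100,3)[:,:399].repeat(1,0).copy() if 0 else cv2.resize(f(W["pixels"],185,90,133,100,3),(400,300))
cv2.imwrite("pics/c8.png",c)
E
```

```text
11.1 [478.71366842 -14.04060716 207.18724401] [ 3.14109452e+00 -1.37011058e-03  2.12812057e-01] 0.3595216568668256
```

View pics/c8.png

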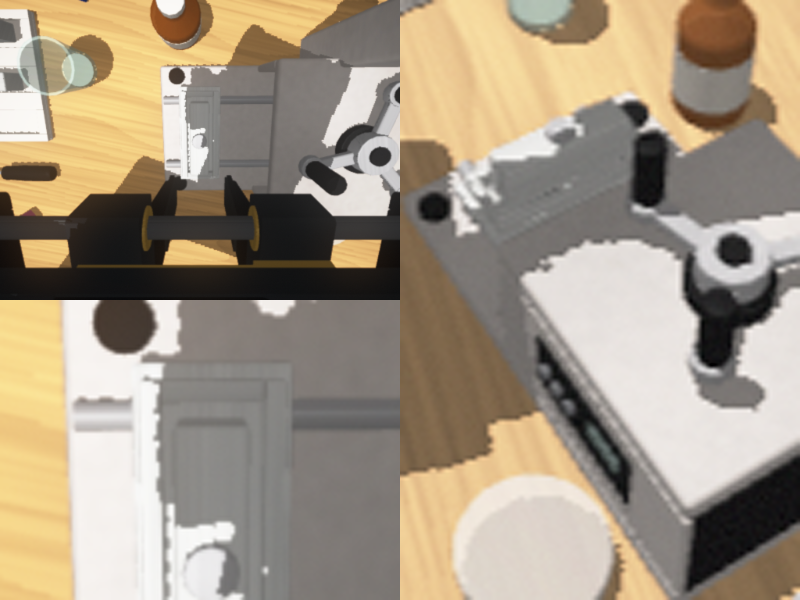

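The picture shows the cell lying in the cradle, cap up and let go, with the grips standing at their expected places. On to the wheel. I'll move above the grip at (482,−245), with the tool's x pointing at the hub.

Request:
{"name": "step_arm", "arguments": {"moves": [{"tx": -3, "ty": 12, "tz": 0, "roll": -0.04}, {"tx": -8, "ty": 36, "tz": 0, "roll": -0.12}, {"tx": -14, "ty": 68, "tz": 0, "roll": -0.22}, {"tx": -20, "ty": 102, "tz": 0, "roll": -0.34}, {"tx": -27, "ty": 136, "tz": 0, "roll": -0.46}, {"tx": -34, "ty": 170, "tz": 0, "roll": -0.58}, {"tx": -40, "ty": 200, "tz": 0, "roll": -0.68}, {"tx": -45, "ty": 222, "tz": 0, "roll": -0.75}, {"tx": -45, "ty": 227, "tz": 0, "roll": -0.756}, {"tx": -45, "ty": 227, "tz": 0, "roll": -0.756}, {"tx": -45, "ty": 227, "tz": 0, "roll": -0.756}], "grip": 42}}

```text
t: 12.02
eef_pos: [482.2, -244.6, 205.7]
tcp_rot: [-3.139, -0.0, 0.967]
ft_force: [0.2, -0.3, 0.1]
opening: 0.44
grip_force: 0.0
```

```bash
python3 - <<'E'
from cell import env, optics
import numpy as np
from h import *
W=optics.read_camera("wrist");np.savez("wrist8.npz",**W);s=env.state()
print(s["t"],s["eef_pos"],s["tcp_rot"],s["opening"])
m=(W["pixels"].max(2)<60).astype(np.uint8)
n,l,st,c=cv2.connectedComponentsWithStats(m)
for i in range(1,n):
    if st[i,4]>60: print(st[i].tolist(),c[i].round(1).tolist())
H=np.array([519.2,-193.])
for a in (-4.3,115.7,235.7):
    q=H+65*np.array([np.cos(np.radians(a)),np.sin(np.radians(a))]);print(a,proj(W,np.r_[q,204]).round(1),proj(W,np.r_[q,154]).round(1))
print("hub",proj(W,np.r_[H,161]),"tcp",proj(W,np.r_[s["eef_pos"][:2],204]),proj(W,np.r_[s["eef_pos"][:2],154]))
E
```

```text
12.0667 [ 482.316661   -244.23458683  206.06610668] [-3.13987146e+00 -2.62726560e-04  9.67747021e-01] 0.4425210109528756
[47, 22, 24, 25, 436] [58.6, 34.2]
[325, 52, 45, 37, 1015] [347.9, 71.0]
[152, 56, 44, 36, 676] [177.2, 75.1]
[271, 115, 23, 38, 118] [285.0, 136.3]
[232, 136, 20, 18, 70] [241.1, 145.5]
[249, 193, 28, 44, 985] [262.2, 215.1]
[0, 225, 512, 159, 49854] [259.5, 322.8]
-4.3 [352.9  69.4] [333.8  76.6]
115.7 [163.3  70.5] [181.8  77.5]
235.7 [258.6 224.4] [258.3 203.1]
hub [257.97176759 122.37944827] tcp [256.22890696 221.79317656] [256.29433683 200.91541249]
```

The wrist view places the grip about 4–5 mm to the tool's +y of the finger plane. I'll correct by that, go down around it and close to a loose cage.

Request:
{"name": "step_arm", "arguments": {"moves": [{"tx": -1, "ty": 4, "tz": 0, "roll": 0}, {"tx": -1, "ty": 4, "tz": 15, "roll": 0}, {"tx": -1, "ty": 4, "tz": 30, "roll": 0}, {"tx": -1, "ty": 4, "tz": 45, "roll": 0}, {"tx": -1, "ty": 4, "tz": 57, "roll": 0}, {"tx": -1, "ty": 4, "tz": 67, "roll": 0}, {"tx": -1, "ty": 4, "tz": 72, "roll": 0}, {"tx": -1, "ty": 4, "tz": 72, "roll": 0}]}}

```text
t: 12.73
eef_pos: [485.2, -247.9, 134.1]
tcp_rot: [-3.14, -0.0, 0.969]
ft_force: [-0.9, -0.3, 0.7]
opening: 0.438
grip_force: 0.0
```

Request:
{"name": "step_arm", "arguments": {"moves": [{"tx": 0, "ty": 0, "tz": 0, "roll": 0}, {"tx": 0, "ty": 0, "tz": 0, "roll": 0}, {"tx": 0, "ty": 0, "tz": 0, "roll": 0}, {"tx": 0, "ty": 0, "tz": 0, "roll": 0}, {"tx": 0, "ty": 0, "tz": 0, "roll": 0}], "grip": 24}}

```text
t: 13.15
eef_pos: [485.4, -248.6, 135.3]
tcp_rot: [3.141, -0.0, 0.969]
ft_force: [0.1, 0.5, -0.2]
opening: 0.256
grip_force: 0.0
```

Request:
{"name": "step_arm", "arguments": {"moves": [{"tx": 0.3, "ty": -5.7, "tz": 0, "roll": 0.087}, {"tx": 1, "ty": -11.3, "tz": 0, "roll": 0.175}, {"tx": 2.2, "ty": -16.8, "tz": 0, "roll": 0.262}, {"tx": 3.9, "ty": -22.2, "tz": 0, "roll": 0.349}, {"tx": 6.1, "ty": -27.5, "tz": 0, "roll": 0.436}, {"tx": 8.7, "ty": -32.5, "tz": 0, "roll": 0.524}]}}

```text
t: 13.65
eef_pos: [463.5, -223.8, 135.2]
tcp_rot: [3.14, 0.0, 0.44]
ft_force: [-1.3, -6.0, -0.9]
opening: 0.254
grip_force: 2.6
```

```bash
cat > chk.py <<'E'
from cell import env, optics
import numpy as np
from h import *
H=np.array([520.5,-194.3])
s=env.state(); p=s["eef_pos"][:2]-H
print("t",s["t"],"eef",s["eef_pos"].round(1),"yaw",s["tcp_rot"][2].round(3),"F",s["ft_force"].round(1),"r",np.hypot(*p).round(1),"phi",np.degrees(np.arctan2(p[1],p[0])).round(1),"radial yaw",np.degrees(np.arctan2(-p[1],-p[0])).round(1),"op",round(s["opening"],3))
T=optics.read_camera("top");S=optics.read_camera("side")
np.savez("topc.npz",**T);np.savez("sidec.npz",**S)
def edge(d,n0,p,span=45):
    # profile along changer y (through p), difference between now and start
    pass
E
python3 chk.py; python3 - <<'E'
import numpy as np; from h import *
# carriage travel: cell cap and deck in side view, compared with side7
A=dict(np.load("side7.npz"));B=dict(np.load("sidec.npz"))
y=np.radians(12.3);Y=np.array([-np.sin(y),np.cos(y),0]);c=np.array([478.7,-14,0])
for d in (0,10,20,30,40,60,80,100): print(d,proj(A,c-Y*d+[0,0,88]).round(1).tolist(), proj(dict(np.load("topc.npz")),c-Y*d+[0,0,88]).round(1).tolist())
def cap(d):
    p=proj(d,c+[0,0,88]).astype(int);return d["pixels"][p[1]-8:p[1]+20,p[0]-15:p[0]+25].mean(2).astype(int)
for d in (A,B):
  print()
  for v in range(210,244,3): print(v,d["pixels"][v,232:284,:].mean(1).astype(int).tolist())
E
```

```text
t 13.65 eef [ 463.5 -223.8  135.2] yaw 0.44 F [-1.3 -6.  -0.9] r 64.2 phi -152.6 radial yaw 27.4 op 0.254
0 [259.6, 211.8] [271.6, 184.7]
10 [261.5, 214.1] [275.1, 184.0]
20 [263.5, 216.5] [278.6, 183.3]
30 [265.5, 219.0] [282.1, 182.7]
40 [267.5, 221.4] [285.7, 182.0]
60 [271.6, 226.4] [292.7, 180.6]
80 [275.8, 231.6] [299.7, 179.3]
100 [280.1, 236.8] [306.7, 177.9]

210 [199, 194, 194, 196, 191, 191, 198, 200, 200, 196, 193, 195, 200, 202, 200, 193, 196, 202, 201, 202, 199, 199, 199, 199, 197, 206, 210, 211, 208, 214, 222, 179, 122, 124, 125, 123, 123, 123, 125, 124, 125, 124, 125, 130, 128, 106, 64, 32, 29, 133, 210, 226]
213 [198, 200, 193, 190, 192, 191, 194, 199, 201, 200, 196, 190, 192, 197, 200, 200, 194, 193, 199, 210, 229, 232, 231, 233, 181, 182, 170, 128, 115, 106, 105, 111, 203, 188, 125, 126, 130, 129, 124, 123, 122, 121, 121, 122, 120, 118, 117, 102, 91, 69, 52, 42]
216 [193, 197, 199, 193, 190, 190, 190, 197, 201, 201, 200, 197, 193, 209, 225, 230, 232, 233, 233, 234, 236, 235, 236, 236, 236, 233, 230, 180, 122, 124, 129, 128, 123, 124, 121, 121, 122, 121, 121, 120, 1
[... 4590 characters left out ...]
7, 129, 127, 134, 134, 137, 136, 133, 127, 121, 125, 128, 128, 128, 127, 128, 126, 126, 125, 125, 126, 126, 123, 122, 87, 41, 31, 47, 83, 158, 163, 104, 61, 61, 63, 61, 59, 40, 26, 23, 29]
240 [134, 133, 133, 131, 131, 130, 131, 133, 130, 131, 129, 130, 138, 131, 123, 127, 128, 128, 128, 129, 128, 128, 127, 127, 124, 126, 127, 127, 128, 128, 127, 126, 126, 127, 126, 129, 125, 124, 201, 233, 236, 237, 168, 21, 20, 34, 55, 61, 61, 47, 36, 31]
243 [132, 132, 131, 131, 132, 132, 133, 133, 134, 132, 132, 133, 126, 126, 129, 130, 128, 128, 126, 127, 125, 127, 127, 129, 127, 127, 126, 125, 126, 126, 128, 125, 126, 126, 126, 127, 204, 234, 236, 236, 236, 235, 174, 52, 22, 23, 25, 30, 29, 33, 32, 32]
```

The wheel turns with about 6 N. I'll use a small helper that works out the arc rows about the hub from the measured pose.

```bash
cat > arc.py <<'E'
import sys; from cell import env; import numpy as np
H=np.array([520.5,-194.3]); s=env.state(); yaw=s["tcp_rot"][2]; p=s["eef_pos"][:2]-H
X=np.array([np.cos(yaw),np.sin(yaw)]);Y=np.array([np.sin(yaw),-np.cos(yaw)])
phi=np.degrees(np.arctan2(p[1],p[0]))%360-12.3; c=np.array([-p@X,-p@Y])
print("t",round(s["t"],2),"phi",phi.round(1),"r",np.hypot(*p).round(1),"yaw err",np.degrees(np.arctan2(c[1],c[0])).round(1),"F",s["ft_force"].round(1),"z",s["eef_pos"][2].round(1))
def row(phi1,r=65.,fix=True):  # pose on the circle at changer angle phi1, tool x to the hub
    a=np.radians(phi1+12.3);d=H+r*np.array([np.cos(a),np.sin(a)])-s["eef_pos"][:2]
    roll=-(((a+np.pi)-yaw+np.pi)%(2*np.pi)-np.pi)
    return (round(d@X,1),round(d@Y,1),round(roll,2))
for a in map(float,sys.argv[1:]): print(a,row(a))
E
python3 arc.py 190 185 180 175 170 165 160 155 150 145 140 135 130 125 120
```

```text
t 13.75 phi 194.3 r 64.0 yaw err -1.2 F [ 0.7 -0.3 -1.1] z 135.2
190.0 (np.float64(-1.0), np.float64(-4.8), np.float64(0.05))
185.0 (np.float64(-0.4), np.float64(-10.5), np.float64(0.14))
180.0 (np.float64(0.6), np.float64(-16.1), np.float64(0.23))
175.0 (np.float64(2.1), np.float64(-21.5), np.float64(0.32))
170.0 (np.float64(4.1), np.float64(-26.8), np.float64(0.4))
165.0 (np.float64(6.6), np.float64(-31.9), np.float64(0.49))
160.0 (np.float64(9.5), np.float64(-36.8), np.float64(0.58))
155.0 (np.float64(12.8), np.float64(-41.4), np.float64(0.66))
150.0 (np.float64(16.5), np.float64(-45.7), np.float64(0.75))
145.0 (np.float64(20.5), np.float64(-49.7), np.float64(0.84))
140.0 (np.float64(24.9), np.float64(-53.3), np.float64(0.93))
135.0 (np.float64(29.6), np.float64(-56.5), np.float64(1.01))
130.0 (np.float64(34.5), np.float64(-59.3), np.float64(1.1))
125.0 (np.float64(39.7), np.float64(-61.7), np.float64(1.19))
120.0 (np.float64(45.0), np.float64(-63.5), np.float64(1.28))
```

Request:
{"name": "step_arm", "arguments": {"moves": [{"tx": -1, "ty": -4.8, "tz": 0, "roll": 0.05}, {"tx": -0.4, "ty": -10.5, "tz": 0, "roll": 0.14}, {"tx": 0.6, "ty": -16.1, "tz": 0, "roll": 0.23}, {"tx": 2.1, "ty": -21.5, "tz": 0, "roll": 0.32}, {"tx": 4.1, "ty": -26.8, "tz": 0, "roll": 0.4}, {"tx": 6.6, "ty": -31.9, "tz": 0, "roll": 0.49}, {"tx": 9.5, "ty": -36.8, "tz": 0, "roll": 0.58}, {"tx": 12.8, "ty": -41.4, "tz": 0, "roll": 0.66}, {"tx": 16.5, "ty": -45.7, "tz": 0, "roll": 0.75}, {"tx": 20.5, "ty": -49.7, "tz": 0, "roll": 0.84}, {"tx": 24.9, "ty": -53.3, "tz": 0, "roll": 0.93}, {"tx": 29.6, "ty": -56.5, "tz": 0, "roll": 1.01}]}}

```text
t: 14.75
eef_pos: [466.6, -159.7, 135.3]
tcp_rot: [3.141, -0.002, -0.567]
ft_force: [0.7, -4.7, 0.6]
opening: 0.254
grip_force: 2.0
```

Request:
{"name": "step_arm", "arguments": {"moves": [{"tx": 0.3, "ty": -5.7, "tz": 0, "roll": 0.087}, {"tx": 1, "ty": -11.3, "tz": 0, "roll": 0.175}, {"tx": 2.2, "ty": -16.8, "tz": 0, "roll": 0.262}, {"tx": 2.2, "ty": -16.8, "tz": 0, "roll": 0.262}]}}

```text
t: 15.08
eef_pos: [477.5, -146.1, 135.1]
tcp_rot: [-3.141, -0.001, -0.828]
ft_force: [0.6, 1.4, 0.7]
opening: 0.256
grip_force: 0.0
```

Request:
{"name": "step_arm", "arguments": {"moves": [{"tx": 0, "ty": 0, "tz": 0, "roll": 0}, {"tx": 0, "ty": 0, "tz": 0, "roll": 0}, {"tx": 0, "ty": 0, "tz": 0, "roll": 0}, {"tx": 0, "ty": 0, "tz": -8, "roll": 0}, {"tx": 0, "ty": 0, "tz": -25, "roll": 0}, {"tx": 0, "ty": 0, "tz": -50, "roll": 0}, {"tx": 0, "ty": 0, "tz": -70, "roll": 0}, {"tx": 0, "ty": 0, "tz": -75, "roll": 0}], "grip": 42}}

```text
t: 15.75
eef_pos: [477.7, -146.7, 213.3]
tcp_rot: [-3.14, -0.004, -0.826]
ft_force: [-0.4, 0.2, -0.1]
opening: 0.44
grip_force: 0.0
```

```bash
python3 arc.py 120 240 242 243 245
```

```text
t 15.75 phi 119.6 r 64.0 yaw err 0.7 F [-0.4  0.2 -0.1] z 213.3
120.0 (np.float64(-1.0), np.float64(0.4), np.float64(0.01))
240.0 (np.float64(96.2), np.float64(57.3), np.float64(-2.09))
242.0 (np.float64(98.1), np.float64(56.1), np.float64(-2.12))
243.0 (np.float64(99.1), np.float64(55.5), np.float64(-2.14))
245.0 (np.float64(101.0), np.float64(54.3), np.float64(-2.18))
```

Request:
{"name": "step_arm", "arguments": {"moves": [{"tx": 8, "ty": 5, "tz": 0, "roll": -0.12}, {"tx": 16, "ty": 9, "tz": 0, "roll": -0.24}, {"tx": 25, "ty": 14, "tz": 0, "roll": -0.36}, {"tx": 33, "ty": 19, "tz": 0, "roll": -0.48}, {"tx": 42, "ty": 24, "tz": 0, "roll": -0.6}, {"tx": 51, "ty": 29, "tz": 0, "roll": -0.72}, {"tx": 60, "ty": 34, "tz": 0, "roll": -0.84}, {"tx": 69, "ty": 39, "tz": 0, "roll": -0.96}, {"tx": 78, "ty": 44, "tz": 0, "roll": -1.08}, {"tx": 86, "ty": 49, "tz": 0, "roll": -1.2}, {"tx": 93, "ty": 53, "tz": 0, "roll": -1.32}, {"tx": 98, "ty": 56, "tz": 0, "roll": -1.44}]}}

```text
t: 16.75
eef_pos: [501.7, -256.9, 209.5]
tcp_rot: [-3.141, 0.0, 0.619]
ft_force: [0.3, 0.4, -0.1]
opening: 0.441
grip_force: 0.0
```

Request:
{"name": "step_arm", "arguments": {"moves": [{"tx": 0, "ty": 0, "tz": 0, "roll": -0.12}, {"tx": 0, "ty": 0, "tz": 0, "roll": -0.24}, {"tx": 0, "ty": 0, "tz": 0, "roll": -0.36}, {"tx": 0, "ty": 0, "tz": 0, "roll": -0.48}, {"tx": 0, "ty": 0, "tz": 0, "roll": -0.6}, {"tx": 0, "ty": 0, "tz": 0, "roll": -0.68}, {"tx": 0, "ty": 0, "tz": 0, "roll": -0.68}, {"tx": 0, "ty": 0, "tz": 0, "roll": -0.68}]}}

```text
t: 17.42
eef_pos: [501.7, -256.2, 209.7]
tcp_rot: [-3.141, -0.0, 1.29]
ft_force: [-0.5, 0.3, -0.5]
opening: 0.442
grip_force: 0.0
```

```bash
cat > look.py <<'E'
from cell import env, optics
import numpy as np
from h import *
H=np.array([520.5,-194.3]);W=optics.read_camera("wrist");s=env.state()
m=(W["pixels"].max(2)<60).astype(np.uint8);n,l,st,c=cv2.connectedComponentsWithStats(m)
for i in range(1,n):
    if 400<st[i,4]<3000: print(st[i].tolist(),c[i].round(1).tolist())
u=proj(W,np.r_[s["eef_pos"][:2],180]); print("tcp@180",u.round(1))
for i in range(1,n):
    if 400<st[i,4]<3000 and abs(c[i][0]-u[0])<35 and c[i][1]>170:
        q=onz(W,(c[i][0]+0.8,c[i][1]),180)[:2];print("grip",q.round(1),"phi",(np.degrees(np.arctan2(*(q-H)[::-1]))%360-12.3).round(1),"r",np.hypot(*(q-H)).round(1))
E
python3 look.py; python3 arc.py 242
```

```text
[152, 50, 44, 37, 876] [173.9, 69.9]
[323, 55, 43, 36, 935] [345.0, 73.5]
[242, 190, 28, 43, 939] [255.3, 211.4]
tcp@180 [256.  209.6]
grip [ 501.4 -257.6] phi 240.9 r 66.1
t 17.47 phi 240.8 r 64.7 yaw err 0.8 F [-0.5  0.   0. ] z 209.7
242.0 (np.float64(-0.3), np.float64(1.3), np.float64(-0.01))
```

The next grip is exactly under the tool. Now a full second stroke: down, cage, 120° arc, up.

Request:
{"name": "step_arm", "arguments": {"moves": [{"tx": 0, "ty": 0, "tz": 10, "roll": 0}, {"tx": 0, "ty": 0, "tz": 25, "roll": 0}, {"tx": 0, "ty": 0, "tz": 45, "roll": 0}, {"tx": 0, "ty": 0, "tz": 60, "roll": 0}, {"tx": 0, "ty": 0, "tz": 70, "roll": 0}, {"tx": 0, "ty": 0, "tz": 75, "roll": 0}, {"tx": 0, "ty": 0, "tz": 75, "roll": 0}]}}

```text
t: 18.05
eef_pos: [501.5, -256.0, 133.8]
tcp_rot: [-3.14, -0.001, 1.292]
ft_force: [0.2, 1.2, 0.1]
opening: 0.44
grip_force: 0.0
```

Request:
{"name": "step_arm", "arguments": {"moves": [{"tx": 0, "ty": 0, "tz": 0, "roll": 0}, {"tx": 0, "ty": 0, "tz": 0, "roll": 0}, {"tx": 0, "ty": 0, "tz": 0, "roll": 0}, {"tx": 0, "ty": 0, "tz": 0, "roll": 0}], "grip": 24}}

```text
t: 18.38
eef_pos: [502.1, -256.4, 135.5]
tcp_rot: [3.14, 0.0, 1.293]
ft_force: [-0.3, 0.1, -0.5]
opening: 0.264
grip_force: 0.0
```

Request:
{"name": "step_arm", "arguments": {"moves": [{"tx": 0.3, "ty": -5.7, "tz": 0, "roll": 0.087}, {"tx": 1, "ty": -11.3, "tz": 0, "roll": 0.175}, {"tx": 2.2, "ty": -16.8, "tz": 0, "roll": 0.262}, {"tx": 3.9, "ty": -22.2, "tz": 0, "roll": 0.349}, {"tx": 6.1, "ty": -27.5, "tz": 0, "roll": 0.436}, {"tx": 8.7, "ty": -32.5, "tz": 0, "roll": 0.524}, {"tx": 11.8, "ty": -37.3, "tz": 0, "roll": 0.611}, {"tx": 15.2, "ty": -41.8, "tz": 0, "roll": 0.698}, {"tx": 19, "ty": -46, "tz": 0, "roll": 0.785}, {"tx": 23.2, "ty": -49.8, "tz": 0, "roll": 0.873}, {"tx": 27.7, "ty": -53.2, "tz": 0, "roll": 0.96}, {"tx": 32.5, "ty": -56.3, "tz": 0, "roll": 1.047}]}}

```text
t: 19.38
eef_pos: [457.5, -210.1, 135.6]
tcp_rot: [3.139, -0.002, 0.241]
ft_force: [3.2, -2.3, -0.7]
opening: 0.256
grip_force: 2.0
```

Request:
{"name": "step_arm", "arguments": {"moves": [{"tx": 0.3, "ty": -5.7, "tz": 0, "roll": 0.087}, {"tx": 1, "ty": -11.3, "tz": 0, "roll": 0.175}, {"tx": 2.2, "ty": -16.8, "tz": 0, "roll": 0.262}, {"tx": 3.9, "ty": -22.2, "tz": 0, "roll": 0.349}, {"tx": 6.1, "ty": -27.5, "tz": 0, "roll": 0.436}, {"tx": 8.7, "ty": -32.5, "tz": 0, "roll": 0.524}, {"tx": 11.8, "ty": -37.3, "tz": 0, "roll": 0.611}, {"tx": 15.2, "ty": -41.8, "tz": 0, "roll": 0.698}, {"tx": 19, "ty": -46, "tz": 0, "roll": 0.785}, {"tx": 23.2, "ty": -49.8, "tz": 0, "roll": 0.873}, {"tx": 27.7, "ty": -53.2, "tz": 0, "roll": 0.96}, {"tx": 32.5, "ty": -56.3, "tz": 0, "roll": 1.047}]}}

```text
t: 20.38
eef_pos: [475.1, -147.6, 135.6]
tcp_rot: [-3.142, -0.002, -0.805]
ft_force: [-0.3, -4.1, 0.8]
opening: 0.251
grip_force: 2.0
```

Request:
{"name": "step_arm", "arguments": {"moves": [{"tx": 0, "ty": 0, "tz": 0, "roll": 0}, {"tx": 0, "ty": 0, "tz": 0, "roll": 0}, {"tx": 0, "ty": 0, "tz": 0, "roll": 0}, {"tx": 0, "ty": 0, "tz": -8, "roll": 0}, {"tx": 0, "ty": 0, "tz": -25, "roll": 0}, {"tx": 0, "ty": 0, "tz": -50, "roll": 0}, {"tx": 0, "ty": 0, "tz": -70, "roll": 0}, {"tx": 0, "ty": 0, "tz": -75, "roll": 0}, {"tx": 0, "ty": 0, "tz": -75, "roll": 0}], "grip": 42}}

```text
t: 21.13
eef_pos: [474.9, -147.3, 211.5]
tcp_rot: [-3.14, -0.003, -0.8]
ft_force: [0.5, 0.3, -1.1]
opening: 0.442
grip_force: 0.0
```

```bash
python3 arc.py 240 241 242
```

```text
t 21.13 phi 121.9 r 65.5 yaw err -0.0 F [ 0.5  0.3 -1.1] z 211.5
240.0 (np.float64(96.2), np.float64(57.3), np.float64(-2.06))
241.0 (np.float64(97.2), np.float64(56.7), np.float64(-2.08))
242.0 (np.float64(98.2), np.float64(56.2), np.float64(-2.1))
```

Request:
{"name": "step_arm", "arguments": {"moves": [{"tx": 8, "ty": 5, "tz": 0, "roll": -0.12}, {"tx": 16, "ty": 9, "tz": 0, "roll": -0.24}, {"tx": 25, "ty": 14, "tz": 0, "roll": -0.36}, {"tx": 33, "ty": 19, "tz": 0, "roll": -0.48}, {"tx": 42, "ty": 24, "tz": 0, "roll": -0.6}, {"tx": 51, "ty": 29, "tz": 0, "roll": -0.72}, {"tx": 60, "ty": 34, "tz": 0, "roll": -0.84}, {"tx": 69, "ty": 39, "tz": 0, "roll": -0.96}, {"tx": 78, "ty": 44, "tz": 0, "roll": -1.08}, {"tx": 86, "ty": 49, "tz": 0, "roll": -1.2}, {"tx": 93, "ty": 53, "tz": 0, "roll": -1.32}, {"tx": 99, "ty": 56, "tz": 0, "roll": -1.44}]}}

```text
t: 22.13
eef_pos: [502.7, -257.4, 208.5]
tcp_rot: [-3.14, 0.001, 0.645]
ft_force: [0.4, -0.2, 0.0]
opening: 0.438
grip_force: 0.0
```

Request:
{"name": "step_arm", "arguments": {"moves": [{"tx": 0, "ty": 0, "tz": 0, "roll": -0.12}, {"tx": 0, "ty": 0, "tz": 0, "roll": -0.24}, {"tx": 0, "ty": 0, "tz": 0, "roll": -0.36}, {"tx": 0, "ty": 0, "tz": 0, "roll": -0.48}, {"tx": 0, "ty": 0, "tz": 0, "roll": -0.6}, {"tx": 0, "ty": 0, "tz": 0, "roll": -0.68}, {"tx": 0, "ty": 0, "tz": 0, "roll": -0.68}, {"tx": 0, "ty": 0, "tz": 0, "roll": -0.68}]}}

```text
t: 22.8
eef_pos: [502.8, -256.9, 209.0]
tcp_rot: [-3.14, -0.001, 1.316]
ft_force: [-0.0, -0.9, -0.7]
opening: 0.442
grip_force: 0.0
```

```bash
python3 look.py; python3 arc.py 243; python3 - <<'E'
import numpy as np; from h import *
from cell import optics
T=optics.read_camera("top");np.savez("top9.npz",**T);S=optics.read_camera("side");np.savez("side9.npz",**S)
y=np.radians(12.3);Y=np.array([-np.sin(y),np.cos(y),0]);H=np.array([520.5,-194.3,0])
# brightness along changer y at x'=0, from y'=60 to 245, deck-level z=50
for d,n in ((T,"top"),(S,"side")): print(n,[(yy,int(d["pixels"][tuple(proj(d,H+Y*yy+[0,0,45])[::-1].round().astype(int))].mean())) for yy in range(95,245,6)])
E
```

```text
[151, 50, 45, 38, 924] [173.4, 70.0]
[323, 53, 44, 36, 961] [345.6, 71.8]
[243, 190, 28, 42, 942] [256.8, 211.3]
tcp@180 [256.  209.9]
grip [ 503.7 -258.3] phi 243.0 r 66.2
t 22.85 phi 242.0 r 65.1 yaw err 1.1 F [-0.2 -0.2  0.1] z 209.2
243.0 (np.float64(0.1), np.float64(1.2), np.float64(0.0))
top [(95, 73), (101, 74), (107, 79), (113, 76), (119, 71), (125, 72), (131, 70), (137, 72), (143, 75), (149, 77), (155, 66), (161, 142), (167, 150), (173, 149), (179, 148), (185, 149), (191, 152), (197, 150), (203, 151), (209, 152), (215, 150), (221, 153), (227, 154), (233, 153), (239, 158)]
side [(95, 125), (101, 124), (107, 119), (113, 139), (119, 168), (125, 211), (131, 225), (137, 125), (143, 125), (149, 126), (155, 140), (161, 137), (167, 158), (173, 240), (179, 240), (185, 239), (191, 240), (197, 240), (203, 241), (209, 242), (215, 241), (221, 234), (227, 214), (233, 213), (239, 215)]
```

After two strokes the wheel has turned about 222° (55 mm of travel). The camera puts the outer deck edge at y≈158, as expected. Third stroke.

Request:
{"name": "step_arm", "arguments": {"moves": [{"tx": 0, "ty": 1, "tz": 10, "roll": 0}, {"tx": 0, "ty": 1, "tz": 25, "roll": 0}, {"tx": 0, "ty": 1, "tz": 45, "roll": 0}, {"tx": 0, "ty": 1, "tz": 60, "roll": 0}, {"tx": 0, "ty": 1, "tz": 70, "roll": 0}, {"tx": 0, "ty": 1, "tz": 75, "roll": 0}, {"tx": 0, "ty": 1, "tz": 75, "roll": 0}]}}

```text
t: 23.53
eef_pos: [503.8, -257.1, 133.8]
tcp_rot: [-3.14, -0.001, 1.318]
ft_force: [-0.9, 0.4, 0.5]
opening: 0.439
grip_force: 0.0
```

Request:
{"name": "step_arm", "arguments": {"moves": [{"tx": 0, "ty": 0, "tz": 0, "roll": 0}, {"tx": 0, "ty": 0, "tz": 0, "roll": 0}, {"tx": 0, "ty": 0, "tz": 0, "roll": 0}, {"tx": 0, "ty": 0, "tz": 0, "roll": 0}], "grip": 24}}

```text
t: 23.87
eef_pos: [504.3, -257.5, 135.5]
tcp_rot: [3.14, 0.0, 1.319]
ft_force: [0.8, -0.2, -0.2]
opening: 0.262
grip_force: 0.0
```

Request:
{"name": "step_arm", "arguments": {"moves": [{"tx": 0.3, "ty": -5.7, "tz": 0, "roll": 0.087}, {"tx": 1, "ty": -11.3, "tz": 0, "roll": 0.175}, {"tx": 2.2, "ty": -16.8, "tz": 0, "roll": 0.262}, {"tx": 3.9, "ty": -22.2, "tz": 0, "roll": 0.349}, {"tx": 6.1, "ty": -27.5, "tz": 0, "roll": 0.436}, {"tx": 8.7, "ty": -32.5, "tz": 0, "roll": 0.524}, {"tx": 11.8, "ty": -37.3, "tz": 0, "roll": 0.611}, {"tx": 15.2, "ty": -41.8, "tz": 0, "roll": 0.698}, {"tx": 19, "ty": -46, "tz": 0, "roll": 0.785}, {"tx": 23.2, "ty": -49.8, "tz": 0, "roll": 0.873}, {"tx": 27.7, "ty": -53.2, "tz": 0, "roll": 0.96}, {"tx": 32.5, "ty": -56.3, "tz": 0, "roll": 1.047}]}}

```text
t: 24.87
eef_pos: [458.2, -212.4, 135.4]
tcp_rot: [3.139, -0.001, 0.267]
ft_force: [2.7, -4.3, -2.3]
opening: 0.249
grip_force: 2.1
```

Request:
{"name": "step_arm", "arguments": {"moves": [{"tx": 0.3, "ty": -5.7, "tz": 0, "roll": 0.087}, {"tx": 1, "ty": -11.3, "tz": 0, "roll": 0.175}, {"tx": 2.2, "ty": -16.8, "tz": 0, "roll": 0.262}, {"tx": 3.9, "ty": -22.2, "tz": 0, "roll": 0.349}, {"tx": 6.1, "ty": -27.5, "tz": 0, "roll": 0.436}, {"tx": 8.7, "ty": -32.5, "tz": 0, "roll": 0.524}, {"tx": 11.8, "ty": -37.3, "tz": 0, "roll": 0.611}, {"tx": 15.2, "ty": -41.8, "tz": 0, "roll": 0.698}, {"tx": 19, "ty": -46, "tz": 0, "roll": 0.785}, {"tx": 23.2, "ty": -49.8, "tz": 0, "roll": 0.873}, {"tx": 27.7, "ty": -53.2, "tz": 0, "roll": 0.96}, {"tx": 32.5, "ty": -56.3, "tz": 0, "roll": 1.047}]}}

```text
t: 25.87
eef_pos: [474.3, -149.4, 135.5]
tcp_rot: [3.141, -0.002, -0.779]
ft_force: [0.1, -4.8, -1.0]
opening: 0.251
grip_force: 2.0
```

Request:
{"name": "step_arm", "arguments": {"moves": [{"tx": 0, "ty": 0, "tz": 0, "roll": 0}, {"tx": 0, "ty": 0, "tz": 0, "roll": 0}, {"tx": 0, "ty": 0, "tz": 0, "roll": 0}, {"tx": 0, "ty": 0, "tz": -8, "roll": 0}, {"tx": 0, "ty": 0, "tz": -25, "roll": 0}, {"tx": 0, "ty": 0, "tz": -50, "roll": 0}, {"tx": 0, "ty": 0, "tz": -70, "roll": 0}, {"tx": 0, "ty": 0, "tz": -75, "roll": 0}, {"tx": 0, "ty": 0, "tz": -75, "roll": 0}], "grip": 42}}

```text
t: 26.62
eef_pos: [474.3, -149.2, 211.5]
tcp_rot: [-3.14, -0.003, -0.774]
ft_force: [0.1, -0.8, -0.2]
opening: 0.44
grip_force: 0.0
```

Request:
{"name": "step_arm", "arguments": {"moves": [{"tx": 8, "ty": 5, "tz": 0, "roll": -0.12}, {"tx": 16, "ty": 9, "tz": 0, "roll": -0.24}, {"tx": 25, "ty": 14, "tz": 0, "roll": -0.36}, {"tx": 33, "ty": 19, "tz": 0, "roll": -0.48}, {"tx": 42, "ty": 24, "tz": 0, "roll": -0.6}, {"tx": 51, "ty": 29, "tz": 0, "roll": -0.72}, {"tx": 60, "ty": 34, "tz": 0, "roll": -0.84}, {"tx": 69, "ty": 39, "tz": 0, "roll": -0.96}, {"tx": 78, "ty": 44, "tz": 0, "roll": -1.08}, {"tx": 86, "ty": 49, "tz": 0, "roll": -1.2}, {"tx": 93, "ty": 53, "tz": 0, "roll": -1.32}, {"tx": 99, "ty": 56, "tz": 0, "roll": -1.44}]}}

```text
t: 27.62
eef_pos: [505.0, -258.5, 208.5]
tcp_rot: [-3.14, 0.001, 0.671]
ft_force: [-1.0, 0.2, 0.8]
opening: 0.441
grip_force: 0.0
```

Request:
{"name": "step_arm", "arguments": {"moves": [{"tx": 0, "ty": 0, "tz": 0, "roll": -0.12}, {"tx": 0, "ty": 0, "tz": 0, "roll": -0.24}, {"tx": 0, "ty": 0, "tz": 0, "roll": -0.36}, {"tx": 0, "ty": 0, "tz": 0, "roll": -0.48}, {"tx": 0, "ty": 0, "tz": 0, "roll": -0.6}, {"tx": 0, "ty": 0, "tz": 0, "roll": -0.68}, {"tx": 0, "ty": 0, "tz": 0, "roll": -0.68}, {"tx": 0, "ty": 0, "tz": 0, "roll": -0.68}]}}

```text
t: 28.28
eef_pos: [505.0, -258.0, 209.0]
tcp_rot: [-3.14, -0.001, 1.342]
ft_force: [0.2, -0.3, 0.7]
opening: 0.442
grip_force: 0.0
```

```bash
python3 look.py; python3 arc.py 243 245
```

```text
[150, 49, 45, 38, 964] [172.1, 69.3]
[322, 52, 44, 37, 947] [344.4, 71.1]
[242, 190, 28, 42, 938] [255.8, 210.6]
tcp@180 [256.  209.9]
grip [ 505.5 -258.7] phi 244.6 r 66.2
t 28.33 phi 244.1 r 65.5 yaw err 0.5 F [-0.4 -0.2 -1.1] z 209.2
243.0 (np.float64(0.6), np.float64(-1.3), np.float64(0.03))
245.0 (np.float64(0.5), np.float64(1.0), np.float64(-0.01))
```

About 55° remains. I'll do 50° normally, then creep to the stop while watching the force.

Request:
{"name": "step_arm", "arguments": {"moves": [{"tx": 0, "ty": 0, "tz": 10, "roll": 0}, {"tx": 0, "ty": 0, "tz": 25, "roll": 0}, {"tx": 0, "ty": 0, "tz": 45, "roll": 0}, {"tx": 0, "ty": 0, "tz": 60, "roll": 0}, {"tx": 0, "ty": 0, "tz": 70, "roll": 0}, {"tx": 0, "ty": 0, "tz": 75, "roll": 0}, {"tx": 0, "ty": 0, "tz": 75, "roll": 0}]}}

```text
t: 28.92
eef_pos: [505.0, -257.9, 133.7]
tcp_rot: [-3.14, -0.001, 1.344]
ft_force: [-0.2, -0.9, -0.1]
opening: 0.442
grip_force: 0.0
```

Request:
{"name": "step_arm", "arguments": {"moves": [{"tx": 0, "ty": 0, "tz": 0, "roll": 0}, {"tx": 0, "ty": 0, "tz": 0, "roll": 0}, {"tx": 0, "ty": 0, "tz": 0, "roll": 0}, {"tx": 0, "ty": 0, "tz": 0, "roll": 0}], "grip": 24}}

```text
t: 29.25
eef_pos: [505.6, -258.3, 135.5]
tcp_rot: [3.141, 0.0, 1.345]
ft_force: [-0.2, 0.3, -0.1]
opening: 0.266
grip_force: 0.0
```

Request:
{"name": "step_arm", "arguments": {"moves": [{"tx": 0.3, "ty": -5.7, "tz": 0, "roll": 0.087}, {"tx": 1, "ty": -11.3, "tz": 0, "roll": 0.175}, {"tx": 2.2, "ty": -16.8, "tz": 0, "roll": 0.262}, {"tx": 3.9, "ty": -22.2, "tz": 0, "roll": 0.349}, {"tx": 6.1, "ty": -27.5, "tz": 0, "roll": 0.436}, {"tx": 8.7, "ty": -32.5, "tz": 0, "roll": 0.524}, {"tx": 11.8, "ty": -37.3, "tz": 0, "roll": 0.611}, {"tx": 15.2, "ty": -41.8, "tz": 0, "roll": 0.698}, {"tx": 19, "ty": -46, "tz": 0, "roll": 0.785}]}}

```text
t: 30.0
eef_pos: [465.5, -229.9, 135.4]
tcp_rot: [3.139, -0.001, 0.555]
ft_force: [4.3, -2.2, -2.5]
opening: 0.251
grip_force: 2.0
```

```bash
python3 arc.py 198 197 196 195 194 193 192 191 190
```

```text
t 30.0 phi 200.6 r 65.5 yaw err -1.1 F [ 4.3 -2.2 -2.5] z 135.4
198.0 (np.float64(0.5), np.float64(-2.9), np.float64(0.03))
197.0 (np.float64(0.6), np.float64(-4.1), np.float64(0.04))
196.0 (np.float64(0.6), np.float64(-5.2), np.float64(0.06))
195.0 (np.float64(0.7), np.float64(-6.3), np.float64(0.08))
194.0 (np.float64(0.8), np.float64(-7.5), np.float64(0.1))
193.0 (np.float64(0.9), np.float64(-8.6), np.float64(0.11))
192.0 (np.float64(1.0), np.float64(-9.7), np.float64(0.13))
191.0 (np.float64(1.2), np.float64(-10.8), np.float64(0.15))
190.0 (np.float64(1.4), np.float64(-12.0), np.float64(0.17))
```

Request:
{"name": "step_arm", "arguments": {"moves": [{"tx": 0.5, "ty": -2.9, "tz": 0, "roll": 0.03}, {"tx": 0.6, "ty": -5.2, "tz": 0, "roll": 0.06}, {"tx": 0.8, "ty": -7.5, "tz": 0, "roll": 0.1}, {"tx": 1, "ty": -9.7, "tz": 0, "roll": 0.13}]}}

```text
t: 30.33
eef_pos: [461.0, -221.3, 135.4]
tcp_rot: [3.139, -0.001, 0.428]
ft_force: [0.9, -4.9, -0.8]
opening: 0.251
grip_force: 2.2
```

Request:
{"name": "step_arm", "arguments": {"moves": [{"tx": 0.1, "ty": -1.2, "tz": 0, "roll": 0.02}, {"tx": 0.1, "ty": -2.3, "tz": 0, "roll": 0.035}]}}

```text
t: 30.5
eef_pos: [460.0, -219.0, 135.4]
tcp_rot: [3.14, -0.001, 0.394]
ft_force: [-0.7, -4.8, 1.6]
opening: 0.253
grip_force: 2.2
```

Request:
{"name": "step_arm", "arguments": {"moves": [{"tx": 0.1, "ty": -1.2, "tz": 0, "roll": 0.02}, {"tx": 0.1, "ty": -2.3, "tz": 0, "roll": 0.035}]}}

```text
t: 30.67
eef_pos: [459.1, -216.8, 135.4]
tcp_rot: [3.14, -0.001, 0.359]
ft_force: [-0.4, -5.4, 1.5]
opening: 0.249
grip_force: 2.2
```

```bash
python3 arc.py; python3 - <<'E'
import numpy as np; from h import *
from cell import optics
S=optics.read_camera("side");T=optics.read_camera("top");np.savez("sidea.npz",**S);np.savez("topa.npz",**T)
y=np.radians(12.3);X=np.array([np.cos(y),np.sin(y),0]);Y=np.array([-np.sin(y),np.cos(y),0]);H=np.array([520.5,-194.3,0])
for x in (0,45): print(x,[(yy,int(T["pixels"][tuple(proj(T,H+X*x+Y*yy+[0,0,50])[::-1].round().astype(int))].mean())) for yy in range(90,150,3)])
E
```

```text
t 30.67 phi 187.9 r 65.4 yaw err 0.4 F [-0.4 -5.4  1.5] z 135.4
0 [(90, 115), (93, 80), (96, 57), (99, 64), (102, 70), (105, 72), (108, 77), (111, 69), (114, 72), (117, 73), (120, 73), (123, 74), (126, 73), (129, 73), (132, 72), (135, 72), (138, 73), (141, 72), (144, 73), (147, 74)]
45 [(90, 108), (93, 144), (96, 92), (99, 132), (102, 140), (105, 152), (108, 158), (111, 125), (114, 146), (117, 137), (120, 125), (123, 125), (126, 120), (129, 123), (132, 126), (135, 130), (138, 129), (141, 121), (144, 122), (147, 126)]
```

Request:
{"name": "step_arm", "arguments": {"moves": [{"tx": 0.1, "ty": -1.2, "tz": 0, "roll": 0.02}, {"tx": 0.1, "ty": -2.3, "tz": 0, "roll": 0.035}]}}

```text
t: 30.93
eef_pos: [458.5, -214.4, 135.3]
tcp_rot: [3.141, -0.001, 0.323]
ft_force: [-0.3, -4.1, 3.8]
opening: 0.252
grip_force: 2.1
```

Request:
{"name": "step_arm", "arguments": {"moves": [{"tx": 0.1, "ty": -1.2, "tz": 0, "roll": 0.02}, {"tx": 0.1, "ty": -2.3, "tz": 0, "roll": 0.035}]}}

```text
t: 31.1
eef_pos: [457.7, -211.9, 135.1]
tcp_rot: [3.141, -0.001, 0.288]
ft_force: [0.9, -4.3, 2.7]
opening: 0.25
grip_force: 2.0
```

Request:
{"name": "step_arm", "arguments": {"moves": [{"tx": 0.1, "ty": -1.2, "tz": 0, "roll": 0.02}, {"tx": 0.1, "ty": -2.3, "tz": 0, "roll": 0.035}]}}

```text
t: 31.27
eef_pos: [457.1, -209.5, 135.0]
tcp_rot: [3.141, -0.0, 0.253]
ft_force: [1.7, -3.3, 2.5]
opening: 0.246
grip_force: 2.0
```

Request:
{"name": "step_arm", "arguments": {"moves": [{"tx": 0.1, "ty": -1.2, "tz": 0, "roll": 0.02}, {"tx": 0.1, "ty": -2.3, "tz": 0, "roll": 0.035}]}}

```text
t: 31.43
eef_pos: [456.6, -207.2, 134.9]
tcp_rot: [3.142, -0.0, 0.218]
ft_force: [1.9, -2.5, 2.6]
opening: 0.253
grip_force: 1.9
```

Request:
{"name": "step_arm", "arguments": {"moves": [{"tx": 0.1, "ty": -1.2, "tz": 0, "roll": 0.02}, {"tx": 0.1, "ty": -2.3, "tz": 0, "roll": 0.035}]}}

```text
t: 31.6
eef_pos: [456.7, -206.0, 135.0]
tcp_rot: [3.139, -0.001, 0.183]
ft_force: [4.5, -16.7, -2.9]
opening: 0.25
grip_force: 8.3
```

Request:
{"name": "step_arm", "arguments": {"moves": [{"tx": 0.1, "ty": -1.2, "tz": 0, "roll": 0.02}, {"tx": 0.1, "ty": -2.3, "tz": 0, "roll": 0.035}]}}

```text
t: 31.77
eef_pos: [457.2, -205.9, 135.0]
tcp_rot: [3.135, -0.002, 0.149]
ft_force: [5.7, -30.7, -9.2]
opening: 0.247
grip_force: 15.7
```

```bash
python3 arc.py; python3 - <<'E'
import numpy as np; from h import *
from cell import optics
T=optics.read_camera("top");np.savez("topa.npz",**T);O=dict(np.load("top9.npz"))
y=np.radians(12.3);X=np.array([np.cos(y),np.sin(y),0]);Y=np.array([-np.sin(y),np.cos(y),0]);H=np.array([520.5,-194.3,0])
for x in (30,45,60):
  for n,d in (("old",O),("now",T)):
    print(x,n,[int(d["pixels"][tuple(proj(d,H+X*x+Y*yy+[0,0,45])[::-1].round().astype(int))].mean()) for yy in range(99,171,3)])
E
```

```text
t 31.77 phi 178.1 r 64.4 yaw err -1.9 F [  5.7 -30.7  -9.2] z 135.0
30 old [113, 158, 162, 127, 78, 137, 162, 163, 163, 162, 162, 159, 161, 148, 106, 142, 126, 135, 166, 128, 117, 143, 152, 151]
30 now [148, 154, 154, 133, 148, 134, 136, 125, 82, 65, 90, 135, 103, 135, 150, 146, 146, 145, 146, 146, 146, 145, 145, 146]
45 old [97, 145, 165, 110, 61, 139, 162, 162, 158, 160, 161, 161, 161, 146, 106, 140, 111, 129, 166, 128, 109, 125, 131, 125]
45 now [117, 141, 155, 132, 148, 124, 114, 128, 119, 119, 121, 125, 129, 122, 120, 121, 125, 129, 121, 120, 121, 125, 129, 122]
60 old [117, 148, 164, 139, 137, 145, 136, 148, 154, 149, 138, 128, 124, 155, 152, 141, 114, 129, 171, 137, 118, 141, 148, 149]
60 now [136, 147, 158, 139, 147, 130, 134, 146, 145, 144, 142, 142, 143, 146, 145, 144, 144, 145, 145, 143, 143, 144, 144, 145]
```

The hard stop is reached: force rose to 31 N with the pose held, and the deck's outer edge is at about 114 mm against the expected 115. Now easing off, opening, lifting and moving clear.

Request:
{"name": "step_arm", "arguments": {"moves": [{"tx": 0, "ty": 2.5, "tz": 0, "roll": -0.02}, {"tx": 0, "ty": 5, "tz": 0, "roll": -0.04}, {"tx": 0, "ty": 5, "tz": 0, "roll": -0.04}]}}

```text
t: 32.07
eef_pos: [455.8, -207.3, 134.4]
tcp_rot: [-3.14, 0.001, 0.19]
ft_force: [-0.8, -0.1, -0.7]
opening: 0.254
grip_force: 0.0
```

Request:
{"name": "step_arm", "arguments": {"moves": [{"tx": 0, "ty": 0, "tz": 0, "roll": 0}, {"tx": 0, "ty": 0, "tz": 0, "roll": 0}, {"tx": 0, "ty": 0, "tz": 0, "roll": 0}, {"tx": 0, "ty": 0, "tz": 0, "roll": 0}, {"tx": 0, "ty": 0, "tz": -10, "roll": 0}, {"tx": 0, "ty": 0, "tz": -30, "roll": 0}, {"tx": 0, "ty": 0, "tz": -60, "roll": 0}, {"tx": 0, "ty": 0, "tz": -90, "roll": 0}, {"tx": 0, "ty": 0, "tz": -115, "roll": 0}, {"tx": 0, "ty": 0, "tz": -120, "roll": 0}, {"tx": 0, "ty": 0, "tz": -120, "roll": 0}], "grip": 42}}

```text
t: 32.98
eef_pos: [456.9, -208.0, 257.1]
tcp_rot: [3.139, -0.003, 0.19]
ft_force: [0.9, -0.4, -0.5]
opening: 0.442
grip_force: 0.0
```

```bash
python3 look.py; python3 arc.py; python3 - <<'E'
import numpy as np; from h import *
from cell import optics
A=np.load("side9.npz")["pixels"].astype(int);S=optics.read_camera("side");S0=np.load("side0.npz")["pixels"].astype(int)
d=dict(S);y=np.radians(12.3);Y=np.array([-np.sin(y),np.cos(y),0]);X=np.array([np.cos(y),np.sin(y),0]);H=np.array([520.5,-194.3,0])
for x in (-60,-45): print(x,[int(S["pixels"][tuple(proj(d,H+X*x+Y*yy+[0,0,45])[::-1].round().astype(int))].mean()) for yy in range(99,150,3)])
T=optics.read_camera("top");T0=np.load("top0.npz")["pixels"].astype(int)
df=(np.abs(T["pixels"].astype(int)-T0).max(2)>60).astype(np.uint8);n,l,st,c=cv2.connectedComponentsWithStats(df)
print([st[i].tolist() for i in range(1,n) if st[i,4]>40])
E
```

```text
[308, 61, 34, 30, 745] [325.1, 75.5]
[245, 178, 23, 32, 606] [256.2, 194.0]
tcp@180 [256.4 193.8]
grip [ 456.3 -208.2] phi 179.9 r 65.6
t 33.03 phi 179.5 r 65.4 yaw err -0.9 F [-0.7 -0.4 -0.3] z 255.4
-60 [127, 126, 129, 128, 127, 127, 127, 128, 130, 128, 128, 128, 125, 151, 238, 239, 238]
-45 [126, 128, 126, 128, 127, 128, 127, 140, 125, 149, 236, 237, 237, 236, 236, 238, 237]
[[338, 138, 13, 17, 97], [282, 140, 149, 244, 16395], [315, 155, 10, 10, 67], [65, 188, 173, 120, 7028], [265, 191, 20, 18, 144], [150, 192, 36, 17, 181], [0, 229, 17, 20, 228], [49, 257, 16, 11, 65], [270, 291, 11, 14, 51], [220, 292, 29, 27, 343], [0, 310, 147, 74, 4317], [146, 310, 54, 74, 1864], [2, 376, 73, 8, 438]]
```

```bash
python3 -c "
from cell import env
print(env.job_done())"
```

```text
the job is handed in; nothing more can be done
None
```

The cell lies cap up in the cradle and the carriage is wound home against its inner stop; I handed the job in at about 33 s with the arm clear, but no verdict came back and I last saw the cell in its cradle before winding.

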